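# Press the lid home on a tea tin

## Robot

A 7-joint arm with a two-finger parallel gripper is mounted at the origin on a cart in front of the work surface, level with it; the furniture and walls round the work are solid. World frame = base frame: x ahead of the robot, y to its left, z up, the work surface at z = 0. Lengths are in m, angles in degrees, forces in N, time in s.
With the tool pointing down it reaches from about 0.35 to 0.9 m from the base axis. Payload 7.2 kg.
Tool frame: the origin (TCP) lies midway between the tips of the shut fingers; the grasp point (between the pads) lies 19 mm behind it; x points along the fingers, y is the direction in which the jaws open and shut, and the axes are right-handed (so a half turn about x gives the same grasp; the last joint's range is limited). The gripper opens to 88 mm and grips with 3 to 60 N. Pads are 20 mm wide; open, the fingers measure 115 mm over their backs; the gripper's body (75 mm by 178 mm) begins 61 mm behind the grasp point.
Start: joints at [67.712, 23.554, -0.728, 91.456, 0.321, 64.991, -4.71], TCP at [0.197, -0.593, 0.223] pointing down, gripper open.
Joint ranges: [-169.25, 169.25], [-16.82, 113.86], [-84.01, 82.57], [7.8, 145.47], [-59.2, 239.2], [7.22, 106.19], [-163.78, 163.78]. Speed limits (degrees/s): [136.94, 136.94, 172.46, 172.46, 180, 180, 180].

## Interface

Orientations are given as a 3x3 rotation matrix whose columns are the frame's x, y, z axes.
In Python, from bench import status, capture, camera_params, robot, trace, mark_of gives the robot as it stands.
- The arm moves only by the shell command python3 -m crank 'ROWS'. ROWS is JSON, a list of rows, each a list of 7 numbers: the turn, a rotation vector about the tool's x, y, z in degrees, then the shift along the tool's x, y, z in mm, then the opening, from 0 (shut) to 1 (fully open). A call has 1 to 10 rows; each row is the pose to reach, as a shift and turn from the pose commanded when the call began, along the tool's axes at that moment; what a row does not reach only later rows make up. A row lasts 1/10 s, in which the tool goes at most 50 mm and 8.59 degrees, less where a joint would pass 70% of its speed; a pose out of reach is approached as far as the arm can. A call with a gripper value outside its range is refused whole. The fingers move at their own pace and stop on an object; the grip force is fixed at half the most. Time passes only in rows, so rows that repeat a pose let the fingers close. It gives the time, the measured TCP pose, the force and the opening at its end, in the units of the state.
- status.state(): the state, without advancing time (a new reading comes with each control period).
- capture(name): name is "scene" or "top"; returns (picture, depth): 400x640x3 uint8, blue, green, red; 400x640 float32, m along the optical axis (not along the pixel's ray), 0 where there is no reading.
- camera_params(name): a dict with "intrinsics" (3x3 intrinsics, pixels), "position" and "rotation" of the camera in the world. Camera axes: x right, y up, looking along -z (the intrinsics and any distortion apply to the point x, -y, -z); pixel columns grow to the right and rows downward; lengths in m; the calibration is good to about 2 mm. A picture is of the moment at which its call begins. camera_params takes no time and is no camera call.
- robot.finish_job(): hands the job in, once; it reports no verdict.
Trained networks look in the newest picture that a camera, given by its name, has taken for a name from the list of things; names that differ only in an ending like _2 or _b are one class to them, and where a whole thing is asked for, a point or a joint stands for the part that bears it (a point fixed in the world has none). Each returns a list of dicts, best first, with "confidence" (0 to 1); they miss things now and then, are a little off and sometimes report something else, mostly with a low value. They report only what shows in the picture. A call takes as long as a camera call. They do not tell look-alikes from the thing itself.
- trace(camera, name): "pixels" (400x640 bool, what is visible of it) and "uv" ([column, row] in pixels, amid what is visible of it).
- mark_of(camera, name): "uv" ([column, row] in pixels: a listed point, or the origin of a listed thing).
The state is a dict: "clock": time; "qpos": joint angles; "qd": joint speeds; "effort": joint torques, N m; "tool_pos": TCP position; "orientation": TCP orientation; "force": force on the tool from outside, world axes, zero at the start; "wrist_torque": the same for the moment, N m; "grip_width": finger opening in m.
Only numpy, scipy, OpenCV 4.12 (cv2) and the standard library are available. Lean on these libraries where they do the work, as an engineer would, in place of code of your own. Each camera call takes 0.05 s, during which the arm holds its last target.

## Task

The lid of the green tea tin stands proud: take the tin out of the wooden stand, set it down upright on the worktop to take it again across its other sides, then stand it in the middle of the lever press's seat, between the two guide plates, and let go. Pull the red bar of the sprung press arm right down until the lid is fully home, then ease the arm slowly all the way back up to its rest, taking a few seconds and never letting it spring back. Leave the tin in the press and do not disturb the other things.

Things in the scene. Friction and masses are not known exactly. Their poses are not given: they have to be found in the camera images.
- tin_center (a point): centre of the green rectangular tin, 35 mm above its underside. Body 44 mm along its x, 62 mm along its y, 70 mm high, about 0.25 kg; starts upright in one of the stand's two slots. Its green plug lid has a 40 x 58 mm top plate, 4 mm thick, set in from the body's edges
- tin_lid (a joint): how far the tin's lid stands proud, m: 0 = fully home (lid top 74 mm above the tin's underside), 0.007 to 0.009 at the start. Tight: pressing it down takes about 12 N at the lid, and it stays where it is pushed
- stand: fixed wooden stand, two slots side by side along its y. Origin: centre of underside. Floor 6 mm thick; slots at y = +-38 mm, each 70 mm wide between walls 66 mm high; front and back (x) open but for 12 mm high lips at x = +-29 mm, so a tin there can only be gripped across its 44 mm sides. Tins' axes are parallel to the stand's. Worktop free round x 0.57, y -0.10 m
- press: fixed grey lever press; x points from its front (robot side) to its hinge. Origin on the worktop under the seat's centre. Base plate x = -47 to 128, y = -65 to 65 mm, 10 mm thick. Hinge axis along y at x = 95, z = 106 mm between two posts at y = +-58 mm. Seat open from above while the arm is up. On the left a wall-hung plate rack, 0.48 m up, overhangs where x + y > 0.8 m
- press_seat (a point): centre of the seat, on top of the base plate (10 mm above the worktop), where the tin's underside goes; axes as the press. Two steel guide plates, 40 mm wide in y, 58 mm high above the seat, inner faces at x = +-30 mm. The tin goes between them, its 62 mm side along y; its ends stick out past the plates, so there it can only be gripped across its 62 mm
- press_arm (a joint): arm angle, rad: 0 = level, its round rubber foot having pressed a seated tin's lid just home; 1.6 = rest, upright against its stop, where a spring drives it. Lower stop -0.03. The spring lifts the bar with about 6 N when level, 1 N near rest; pressing the lid home takes some 14 N at the bar. Released low it snaps up; over 1.5 rad/s upward counts as springing back
- press_bar (a point): middle of the arm's red round bar, 16 mm thick, 112 mm long, along the press's y, 150 mm from the hinge axis: at arm angle q it is at x = 95 - 150 cos q, z = 106 + 150 sin q mm in the press's frame. Carried by two rails 92 mm apart; between them free for pinching from above (the foot's cross piece is 55 mm nearer the hinge). It may turn in the fingers
- other_tin: leave alone: blue tin, same shape and size as the green one, with a blue lid that is fully home; it stands in the other slot of the stand. Origin at the centre of its underside
- mug: leave alone: dark mug, 88x126x106 mm. Origin at the centre of its underside
- jam_jar: leave alone: glass jam jar with green cap, 73 mm across, 84 mm high. Origin at the centre of its underside
- onion: leave alone: onion, 82 mm across. Origin at the centre of its underside
- pepper_mill: leave alone: wooden pepper mill, 58 mm across, 170 mm high. Origin at the centre of its underside
- salt_shaker: leave alone: salt shaker, 44 mm across, 90 mm high. Origin at the centre of its underside
- tomato: leave alone: tomato, 75 mm across. Origin at the centre of its underside
Mind the look-alikes: they are no part of the job. Leave any pink look-alike of the part that bears tin_center alone.

How it is judged:
By the outcome, as a careful person would: the job done as asked, in the order asked, and still so for the second after the job is handed in, with the robot touching nothing.
It also fails if it takes over 72 s, if anything falls off the work surface, if the arm or the gripper's body presses on something with over 40 N, if the wrist force passes 120 N, or if a joint passes its speed limit or range.

## Working session

There is one attempt and no reset: what is moved stays moved. The work goes in short steps, Python scripts to look and compute and a shell command to move; the robot and the scene stay as the last step left them, time stands still between calls to the robot, and variables do not carry over. Pictures are saved under pics/ and viewed, and the job is handed in when it is done.

```bash
ls; mkdir -p pics
python3 - <<'E'
from bench import status, capture, camera_params
import cv2
print(status.state())
for c in("scene","top"):
    p,d=capture(c); cv2.imwrite(f"pics/{c}0.png",p); print(camera_params(c))
E
```

```text
pics
{'clock': 0.0, 'qpos': array([67.71188929, 23.60066016, -0.72839494, 91.50552475,  0.32124251,
       64.99174239, -4.71043124]), 'qd': array([-0.03325037,  0.00771832,  0.08256725,  0.00223191, -0.01556503,
       -0.02804055, -0.07052384]), 'effort': array([ 7.80222144e-04, -5.87952840e+01,  6.41533602e-01, -2.91077060e+01,
       -5.39419439e-02,  1.80251640e-02,  1.37207553e-04]), 'tool_pos': array([ 0.1968672 , -0.59262301,  0.22179156]), 'orientation': array([[-6.44834786e-04,  3.15341268e-01, -9.48978118e-01],
       [ 1.54426025e-03, -9.48976870e-01, -3.15341902e-01],
       [-9.99998600e-01, -1.66881261e-03,  1.24964312e-04]]), 'force': array([-0.10659386,  0.32026645,  0.09478399]), 'wrist_torque': array([-0.00653911,  0.00035299,  0.00753734]), 'grip_width': 0.08789341509822993}
{'intrinsics': array([[471.39606689,   0.        , 319.67463342],
       [  0.        , 471.39606689, 198.63535056],
       [  0.        ,   0.        ,   1.        ]]), 'position': array([-0.87964201,  0.7339893 ,  0.98083692]), 'rotation': array([[-0.46810413,  0.40791998, -0.78388762],
       [-0.88354002, -0.2314599 ,  0.40716502],
       [-0.0153478 ,  0.88319171,  0.46876096]])}
{'intrinsics': array([[379.23093032,   0.        , 312.76929344],
       [  0.        , 379.23093032, 193.84657664],
       [  0.        ,   0.        ,   1.        ]]), 'position': array([ 0.29099185, -0.0128895 ,  1.52692666]), 'rotation': array([[-0.02035767,  0.97943013, -0.20075402],
       [-0.99979057, -0.01952259,  0.00613885],
       [ 0.00209333,  0.20083695,  0.97962245]])}
```

View pics/scene0.png

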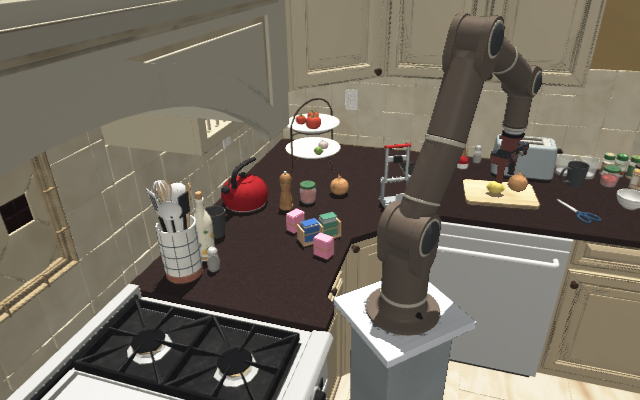

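View pics/top0.png

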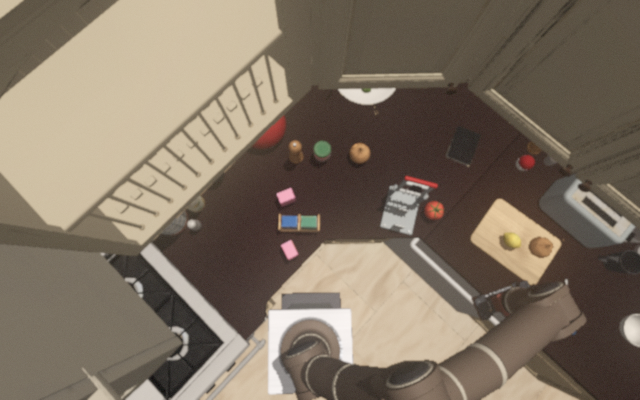

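The scene camera shows the stand with the blue and green tins at about (318,228), pink look-alikes at (295,220) and (323,245), and the press at (396,170). In the top view the green tin is at (309,222), the blue one at (289,222), the press at (405,205) and the tomato at (434,210). Next I'll measure.

```bash
cat > h.py <<'E'
import numpy as np, cv2
from bench import status, capture, camera_params, trace, mark_of
def cloud(c,d):
    P=camera_params(c);K=P["intrinsics"];h,w=d.shape
    u,v=np.meshgrid(np.arange(w),np.arange(h))
    X=np.stack([(u-K[0,2])/K[0,0]*d,-(v-K[1,2])/K[1,1]*d,-d],-1)
    W=X@P["rotation"].T+P["position"]; W[d==0]=np.nan; return W
def ray(c,uv,z):
    P=camera_params(c);K=P["intrinsics"]
    r=P["rotation"]@np.array([(uv[0]-K[0,2])/K[0,0],-(uv[1]-K[1,2])/K[1,1],-1])
    return P["position"]+r*(z-P["position"][2])/r[2]
def proj(c,p):
    P=camera_params(c);K=P["intrinsics"];x=P["rotation"].T@(np.asarray(p)-P["position"])
    return np.array([K[0,2]+K[0,0]*x[0]/-x[2],K[1,2]-K[1,1]*x[1]/-x[2]])
E
python3 - <<'E'
from h import *
np.set_printoptions(precision=4,suppress=True)
H={"tin_center":.041,"stand":0,"press":0,"press_seat":.01,"press_bar":.25,"other_tin":.006,"tomato":0,"press_arm":None}
for c in("top","scene"):
    p,d=capture(c);W=cloud(c,d);np.save(f"W_{c}.npy",W);cv2.imwrite(f"pics/{c}1.png",p)
    for n,z in H.items():
        if z is not None:
            print(c,n,[(round(m["confidence"],2),np.round(m["uv"],1),ray(c,m["uv"],z)) for m in mark_of(c,n)[:3]])
        for t in trace(c,n)[:2]:
            q=W[t["pixels"]];q=q[~np.isnan(q[:,0])]
            if len(q): print("   trace",n,round(t["confidence"],2),np.round(t["uv"],1),len(q),np.median(q,0),q.max(0),q.min(0))
            cv2.imwrite(f"pics/m_{c}_{n}.png",t["pixels"]*255)
p=cv2.imread("pics/top1.png")
cv2.imwrite("pics/topz.png",cv2.resize(p[140:270,260:460],None,fx=4,fy=4,interpolation=cv2.INTER_CUBIC))
p=cv2.imread("pics/scene1.png")
cv2.imwrite("pics/scenez.png",cv2.resize(p[130:270,270:470],None,fx=4,fy=4,interpolation=cv2.INTER_CUBIC))
E
```

```text
top tin_center [(0.57, array([288.8, 196.9]), array([0.585 , 0.0737, 0.041 ])), (0.53, array([308.4, 222.2]), array([ 0.4819, -0.0027,  0.041 ])), (0.45, array([292.1, 248.6]), array([0.38  , 0.0625, 0.041 ]))]
   trace tin_center 0.56 [306.3 222.5] 214 [ 0.476  -0.0054  0.0894] [0.5    0.0254 0.0989] [ 0.4575 -0.0371  0.0029]
   trace tin_center 0.49 [290.2 250.3] 194 [0.3726 0.072  0.0748] [0.4067 0.0988 0.0835] [ 0.3403  0.0425 -0.0021]
top stand [(0.55, array([299.3, 221. ]), array([0.4927, 0.0344, 0.    ]))]
   trace stand 0.66 [362.6 151.9] 352 [ 0.7559 -0.2102  0.0628] [ 0.8193 -0.1735  0.0945] [ 0.7236 -0.2632 -0.0019]
   trace stand 0.6 [298.8 227.1] 233 [0.4613 0.0336 0.0145] [0.5166 0.1246 0.0869] [ 0.4472 -0.0405 -0.0046]
top press [(0.93, array([399. , 220.6]), array([ 0.4863, -0.3697,  0.    ]))]
   trace press 0.83 [405.9 199.7] 1757 [ 0.5572 -0.3788  0.0147] [ 0.6536 -0.2942  0.2722] [ 0.4384 -0.5222 -0.0051]
top press_seat [(0.66, array([398.3, 218.6]), array([ 0.4931, -0.365 ,  0.01  ]))]
   trace press_seat 0.9 [405.3 203.4] 1815 [ 0.5544 -0.3769  0.0146] [ 0.6351 
[... 2314 characters left out ...]
1 -0.1094 -0.0064]
   trace press_bar 0.6 [398.5 158.8] 435 [ 0.5823 -0.3909  0.2062] [ 1.0433 -0.3361  0.2673] [ 0.5538 -0.7933 -0.0045]
scene other_tin [(0.78, array([307.1, 238.6]), array([0.4874, 0.0808, 0.006 ]))]
   trace other_tin 0.54 [309.9 226.7] 332 [0.4652 0.0765 0.0634] [0.6239 0.106  0.0865] [ 0.4532 -0.0248 -0.0047]
scene tomato []
   trace press_arm 0.66 [394.9 156.7] 391 [ 0.5789 -0.3877  0.2087] [ 1.0293 -0.3361  0.2673] [ 0.5539 -0.7933 -0.0023]
   trace press_arm 0.47 [217.7 218.6] 433 [0.6679 0.3662 0.0757] [0.745  0.3966 0.1114] [ 0.6459  0.3326 -0.0016][ WARN:0@4.484] global loadsave.cpp:1063 imwrite_ Unsupported depth image for selected encoder is fallbacked to CV_8U.
```

View pics/topz.png

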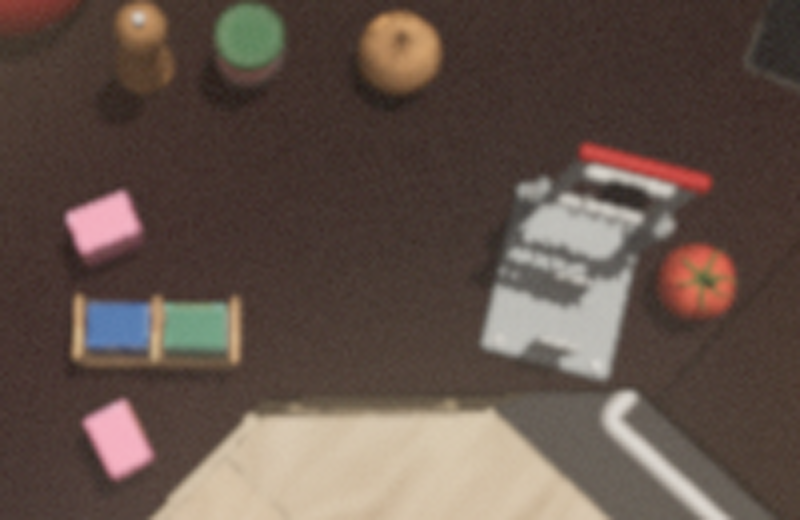

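View pics/scenez.png

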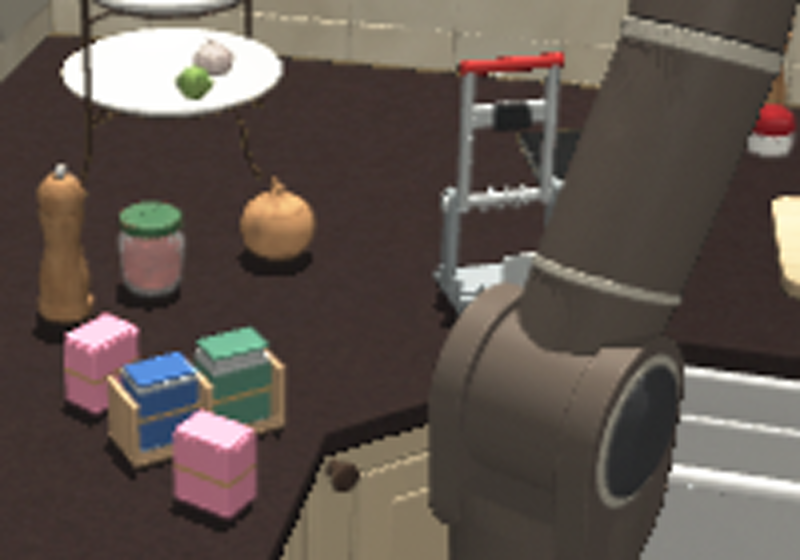

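Run:
```python
from h import *
np.set_printoptions(precision=4,suppress=True)
for c in("top","scene"):
    W=np.load(f"W_{c}.npy").reshape(-1,3)
    def sel(x0,x1,y0,y1,z0,z1):
        m=(W[:,0]>x0)&(W[:,0]<x1)&(W[:,1]>y0)&(W[:,1]<y1)&(W[:,2]>z0)&(W[:,2]<z1);return W[m]
    def rect(n,q):
        if len(q)<5: print(c,n,len(q));return
        (ctr,sz,a)=cv2.minAreaRect((q[:,:2]*1000).astype(np.float32));print(c,n,len(q),"ctr",np.round(ctr,1),"size",np.round(sz,1),"ang",round(a,1),"med",np.median(q,0))
    rect("greenlid",sel(.42,.55,-.05,.037,.084,.11))
    rect("bluelid",sel(.42,.55,.04,.12,.072,.11))
    rect("tins",sel(.42,.55,-.06,.13,.060,.11))
    rect("bar",sel(.5,.68,-.48,-.28,.245,.28))
    rect("baseplate",sel(.40,.68,-.50,-.27,.006,.016))
    rect("plates",sel(.40,.68,-.50,-.27,.055,.078))
    rect("plates60",sel(.40,.56,-.50,-.27,.055,.078))
    rect("posts",sel(.56,.68,-.50,-.27,.08,.13))
```

```text
top greenlid 160 ctr [480.1  -1.6] size [53.6 39.3] ang 89.2 med [ 0.4797 -0.0016  0.0907]
top bluelid 183 ctr [485.5  77. ] size [65.8 43.5] ang 87.8 med [0.4829 0.0751 0.0818]
top tins 444 ctr [482.   37.1] size [155.1  59.1] ang 89.2 med [0.48   0.0354 0.0832]
top bar 157 ctr [ 587.1 -390.4] size [111.3  17.7] ang 72.9 med [ 0.5865 -0.3888  0.2632]
top baseplate 1116 ctr [ 541.1 -384.1] size [272.7 227.8] ang 0.3 med [ 0.5185 -0.3709  0.0107]
top plates 136 ctr [ 511.8 -403.4] size [191.9 133. ] ang 75.2 med [ 0.5196 -0.4782  0.0617]
top plates60 126 ctr [ 508.8 -415. ] size [ 78.5 181.4] ang 17.7 med [ 0.5176 -0.4795  0.0613]
top posts 141 ctr [ 584.2 -389.6] size [136.8  24. ] ang 76.5 med [ 0.5842 -0.3783  0.1138]
scene greenlid 91 ctr [477.9  -3.9] size [58.5 48.9] ang 89.7 med [ 0.4758 -0.003   0.0894]
scene bluelid 126 ctr [481.1  75.4] size [56.  67.1] ang 14.2 med [0.4777 0.0741 0.0796]
scene tins 429 ctr [497.7  33.8] size [161.7  99. ] ang 88.0 med [0.4681 0.0327 0.0762]
scene bar 109 ctr [ 584.3 -391.9] size [112.8  28.7] ang 70.7 med [ 0.5838 -0.3884  0.2581]
scene baseplate 107 ctr [ 629.6 -349.1] size [141.4 132. ] ang 21.0 med [ 0.5876 -0.3585  0.0103]
scene plates 46 ctr [ 551.6 -376.5] size [120.3  83.2] ang 74.8 med [ 0.5486 -0.36    0.0651]
scene plates60 23 ctr [ 519.3 -370.5] size [29.3 17.9] ang 74.3 med [ 0.5226 -0.3684  0.0627]
scene posts 145 ctr [ 581.1 -384.9] size [127.4  28.5] ang 77.7 med [ 0.5822 -0.3674  0.1089]
```

The zooms agree with the networks: green lid near (195,327) in the top zoom, blue at (118,327), and the press's base front edge and bar at about 15° to the rows. I'll refine the tin and press poses by fitting.

```bash
cat >> h.py <<'E'
np.set_printoptions(precision=4,suppress=True)
def go(x,y,z,yaw):
    """print shift(mm)/turn from current commanded(approx measured) pose to TCP xyz, tool-down with tool-y yaw (deg)"""
    s=status.state();R=s["orientation"];a=np.radians(yaw)
    ty=np.array([np.cos(a),np.sin(a),0]);tx=np.array([0,0,-1.]);Rt=np.stack([tx,ty,np.cross(tx,ty)],1)
    from scipy.spatial.transform import Rotation as Ro
    print("clock",s["clock"],"pos",s["tool_pos"],"yaw",np.degrees(np.arctan2(R[1,1],R[0,1])),"F",s["force"],"w",s["grip_width"],"q",s["qpos"])
    print("turn",Ro.from_matrix(R.T@Rt).as_rotvec(degrees=True),"shift",1000*R.T@(np.array([x,y,z])-s["tool_pos"]))
E
python3 - <<'E'
from h import *
from scipy.optimize import minimize
p=cv2.imread("pics/top1.png").astype(float)
hsv=cv2.cvtColor(p.astype(np.uint8),cv2.COLOR_BGR2HSV)
W=np.load("W_top.npy")
def near(x0,x1,y0,y1):return (W[...,0]>x0)&(W[...,0]<x1)&(W[...,1]>y0)&(W[...,1]<y1)
big=near(.42,.55,-.06,.13)
for n,h0,h1,z in(("green",60,95,.088),("blue",100,130,.080)):
    m=big&(hsv[...,0]>h0)&(hsv[...,0]<h1)&(hsv[...,1]>90)&(W[...,2]>z-.006)
    v,u=np.nonzero(m);q=np.array([ray("top",(a,b),z)[:2] for a,b in zip(u,v)])*1000
    print(n,len(q),q.mean(0),cv2.minAreaRect(q.astype(np.float32)),np.median(W[m],0))
# red bar
m=near(.4,.75,-.55,-.25)&((hsv[...,0]<8)|(hsv[...,0]>172))&(hsv[...,1]>120)&(W[...,2]>.22)
q=W[m][:,:2]*1000;mu=q.mean(0);e,V=np.linalg.eigh(np.cov((q-mu).T));print("bar",len(q),mu,np.median(W[m],0),"y-dir",V[:,1],np.degrees(np.arctan2(*V[:,1])))
# press base: fit rect 175x130 to points z .006-.016
m=near(.40,.68,-.50,-.27)&(W[...,2]>.006)&(W[...,2]<.016)&(hsv[...,1]<60)&(hsv[...,2]>80)
v,u=np.nonzero(m);q=np.array([ray("top",(a,b),.01)[:2] for a,b in zip(u,v)])*1000
q=q[(q[:,0]<600)];r=cv2.minAreaRect(q.astype(np.float32));print("base",len(q),r,cv2.boxPoints(r))
E
```

```text
<stdin>:11: RuntimeWarning: Mean of empty slice.
  ret = ret.dtype.type(ret / rcount)
Traceback (most recent call last):
cv2.error: OpenCV(4.12.0) /io/opencv/modules/imgproc/src/convhull.cpp:143: error: (-215:Assertion failed) total >= 0 && (depth == CV_32F || depth == CV_32S) in function 'convexHull'
```

Run:
```python
from h import *
p=cv2.imread("pics/top1.png")
hsv=cv2.cvtColor(p,cv2.COLOR_BGR2HSV)
print(hsv[222,309],hsv[222,289],hsv[225,400],hsv[178,422])
W=np.load("W_top.npy")
def near(x0,x1,y0,y1):return (W[...,0]>x0)&(W[...,0]<x1)&(W[...,1]>y0)&(W[...,1]<y1)
big=near(.42,.55,-.06,.13)
for n,h0,h1,z in(("green",50,95,.088),("blue",96,130,.080)):
    m=big&(hsv[...,0]>h0)&(hsv[...,0]<h1)&(hsv[...,1]>60)&(W[...,2]>z-.006)
    v,u=np.nonzero(m);q=np.array([ray("top",(a,b),z)[:2] for a,b in zip(u,v)])*1000
    if len(q)>3:print(n,len(q),q.mean(0),cv2.minAreaRect(q.astype(np.float32)),np.median(W[m],0))
m=near(.4,.75,-.55,-.25)&((hsv[...,0]<8)|(hsv[...,0]>172))&(hsv[...,1]>120)&(W[...,2]>.22)
q=W[m][:,:2]*1000;mu=q.mean(0);e,V=np.linalg.eigh(np.cov((q-mu).T));print("bar",len(q),mu,np.median(W[m],0),"y-dir",V[:,1],np.degrees(np.arctan2(*V[:,1])))
m=near(.40,.68,-.50,-.27)&(W[...,2]>.006)&(W[...,2]<.016)&(hsv[...,1]<60)&(hsv[...,2]>70)
v,u=np.nonzero(m);q=np.array([ray("top",(a,b),.01)[:2] for a,b in zip(u,v)])*1000
r=cv2.minAreaRect(q.astype(np.float32));print("base",len(q),r,cv2.boxPoints(r))
# plates tops (z~.068)
m=near(.42,.56,-.45,-.29)&(W[...,2]>.055)&(W[...,2]<.08)
print("plates",m.sum());print(W[m][::4])
go(.479,-.002,.2,0)
```

```text
[ 71  69 159] [107 125 178] [ 21  13 200] [ 7 94 68]
green 107 [477.2828  -2.7429] ((476.64788818359375, -1.4807090759277344), (45.81471633911133, 30.689620971679688), 88.84767150878906) [ 0.4764 -0.0018  0.0906]
blue 161 [483.3047  71.556 ] ((483.02239990234375, 71.50267028808594), (54.165836334228516, 38.61244201660156), 88.85087585449219) [0.4826 0.0712 0.0821]
bar 131 [ 586.3746 -391.4952] [ 0.5871 -0.3926  0.2638] y-dir [0.294  0.9558] 17.096531386776483
base 975 ((530.7003173828125, -382.090576171875), (163.8623504638672, 196.82733154296875), 66.15436553955078) [[ 407.5648 -417.2419]
 [ 587.5906 -496.814 ]
 [ 653.8358 -346.9393]
 [ 473.8101 -267.3671]]
plates 48
[[ 0.5572 -0.4376  0.0675]
 [ 0.5536 -0.4461  0.0643]
 [ 0.5266 -0.3606  0.0696]
 [ 0.5227 -0.3644  0.0686]
 [ 0.5218 -0.379   0.0725]
 [ 0.5195 -0.3773  0.0627]
 [ 0.5163 -0.3824  0.0571]
 [ 0.4647 -0.3374  0.068 ]
 [ 0.4623 -0.3359  0.0561]
 [ 0.4607 -0.3491  0.0665]
 [ 0.4568 -0.3529  0.0659]
 [ 0.4563 -0.3678  0.0684]]
clock 1.7 pos [ 0.1971 -0.5931  0.2227] yaw -71.6207344221244 F [-0.2826  1.1911  0.3804] w 0.08777476165749457 q [67.7112 23.5531 -0.7265 91.456   0.3191 64.9887 -4.7104]
turn [-71.6207   0.0013  -0.0045] shift [  22.641  -472.0839 -453.9264]
```

Run:
```python
from h import *
for a,b,z in(((380.5,227),(411.25,235),.01),((405,177.7),(437.7,186),.26)):
    A,B=ray("top",a,z),ray("top",b,z);d=A-B;print(A,B,(A+B)/2,np.linalg.norm(d),np.degrees(np.arctan2(d[0],d[1])))
o=np.array([.491,-.362]);t=np.radians(-16.5);X=np.array([np.cos(t),np.sin(t)]);Y=np.array([-X[1],X[0]])
p=cv2.imread("pics/top1.png");k=5;im=cv2.resize(p[160:260,350:470],None,fx=k,fy=k,interpolation=cv2.INTER_CUBIC)
def quad(x0,x1,y0,y1,z,col):
    pts=[proj("top",[*(o+X*x+Y*y),z]) for x,y in((x0,y0),(x1,y0),(x1,y1),(x0,y1))]
    cv2.polylines(im,[((np.array(pts)-[350,160]+.5)*k).astype(np.int32)],True,col,1)
quad(-.047,.128,-.065,.065,.01,(0,255,0));quad(-.03,.03,-.02,.02,.068,(255,0,255));quad(.0914,.1074,-.056,.056,.256,(255,255,0))
cv2.imwrite("pics/fit.png",im)
```

```text
[ 0.4607 -0.2914  0.01  ] [ 0.4262 -0.4125  0.01  ] [ 0.4434 -0.3519  0.01  ] 0.12593101895395167 15.90272955717731
[ 0.601  -0.3394  0.26  ] [ 0.5695 -0.4495  0.26  ] [ 0.5853 -0.3944  0.26  ] 0.11449312398026795 15.960610164565084
```

View pics/fit.png

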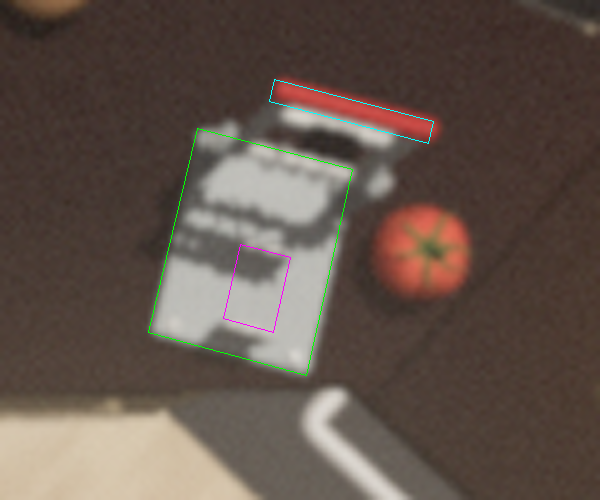

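```bash
python3 -m crank '[[-8,0,0,0,-33,-32,1],[-16,0,0,0,-67,-64,1],[-24,0,0,0,-100,-97,1],[-32,0,0,0,-134,-129,1],[-40,0,0,0,-168,-162,1],[-48,0,0,0,-202,-194,1],[-56,0,0,0,-235,-226,1],[-64,0,0,0,-269,-259,1],[-69.6,0,0,0,-302,-291,1],[-69.6,0,0,0,-336,-323,1]]'; python3 -c "
from h import *
go(.478,-.002,.2,-2)"
```

```text
clock: 2.7
tool_pos: [0.3982, -0.1709, 0.2231]
orientation: [[0.001, 0.999, -0.032], [-0.001, -0.032, -0.999], [-1.0, 0.001, 0.001]]
force: [0.1, -0.6, 0.2]
grip_width: 0.0877
clock 2.7 pos [ 0.3982 -0.1709  0.2231] yaw -1.8461327525158144 F [ 0.0866 -0.561   0.2331] w 0.0877034257634773 q [ 43.4891   6.545  -28.56   114.9854   3.6724  59.2515  11.3639]
turn [ 0.1538  0.0448 -0.0517] shift [  22.9846   74.2944 -171.3663]
```

```bash
python3 -m crank '[[0,0,0,5,18,-42,1],[0,0,0,12,37,-85,1],[0,0,0,18,56,-128,1],[0,0,0,23,77,-171,1],[0,0,0,65,77,-171,1],[0,0,0,105,77,-171,1],[0,0,0,105,77,-171,1]]'
python3 - <<'E'
from h import *
go(.478,-.002,.028,-2)
for c in("top","scene"):
    p,d=capture(c);cv2.imwrite(f"pics/{c}2.png",cv2.resize(p[130:280,230:430],None,fx=4,fy=4))
E
```

```text
clock: 3.4
tool_pos: [0.4774, -0.0041, 0.1138]
orientation: [[-0.008, 0.999, -0.034], [0.001, -0.034, -0.999], [-1.0, -0.008, -0.0]]
force: [-0.4, 0.1, 1.1]
grip_width: 0.0875
clock 3.4 pos [ 0.4774 -0.0041  0.1138] yaw -1.953713850918493 F [-0.3556  0.0736  1.0876] w 0.08749197496659968 q [ 22.758   20.8793 -33.9217 116.0582  15.4082  47.8793 -21.9023]
turn [ 0.0462 -0.0157  0.4597] shift [85.7744  1.2046 -2.1199]
```

View pics/scene2.png

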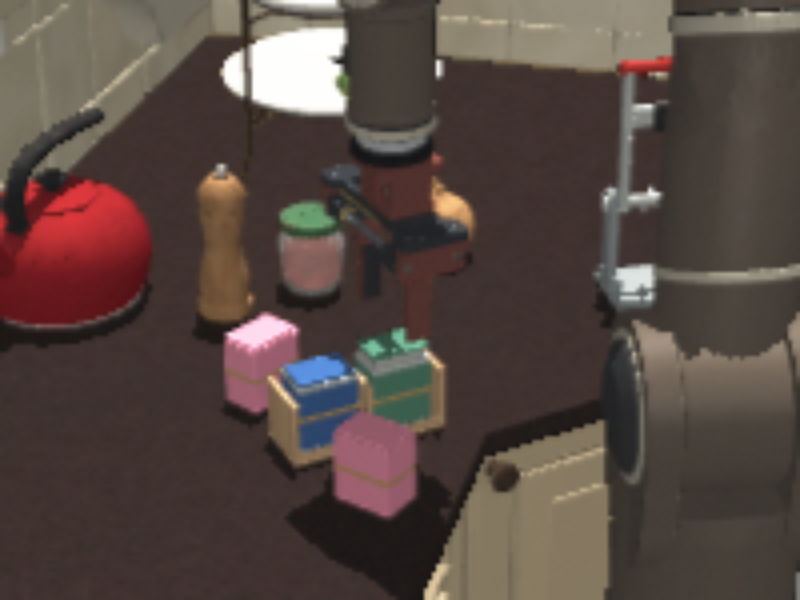

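View pics/top2.png

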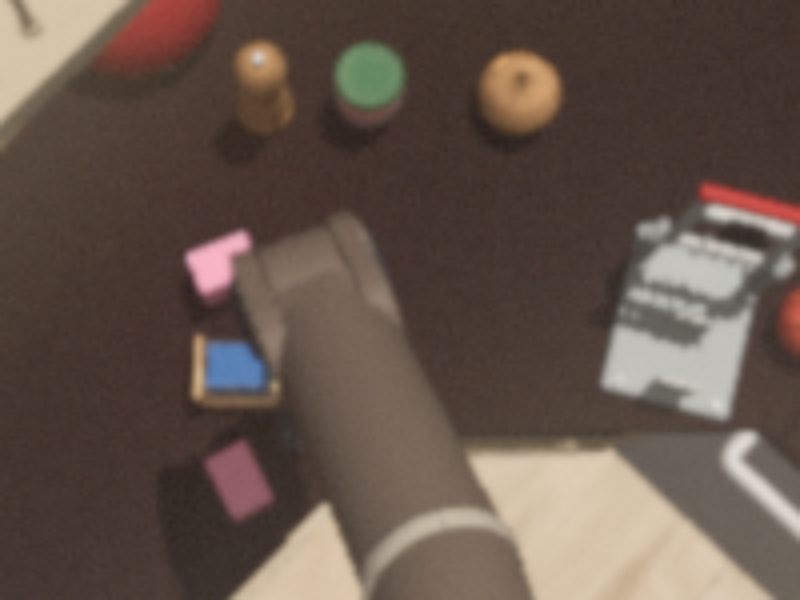

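The fingers straddle the green tin, with the near finger at scene zoom (418,310) and the far one at (372,270). The pink tins are clear, so I descend and close.

```bash
python3 -m crank '[[0,0,0,30,1,-2,1],[0,0,0,60,1,-2,1],[0,0,0,86,1,-2,1],[0,0,0,86,1,-2,1],[0,0,0,86,1,-2,0.3],[0,0,0,86,1,-2,0.3],[0,0,0,86,1,-2,0.3],[0,0,0,86,1,-2,0.3],[0,0,0,86,1,-2,0.3],[0,0,0,86,1,-2,0.3]]'; python3 -c "
from h import *
go(.478,-.002,.028,-2)"
```

```text
clock: 4.5
tool_pos: [0.4814, -0.0024, 0.0318]
orientation: [[-0.0, 0.999, -0.035], [-0.0, -0.035, -0.999], [-1.0, -0.0, 0.0]]
force: [0.2, -1.0, 5.7]
grip_width: 0.0443
clock 4.5 pos [ 0.4814 -0.0024  0.0318] yaw -2.0257189713637413 F [ 0.2125 -1.0126  5.6889] w 0.04425066421000117 q [ 18.3543  28.3631 -29.6905 119.4053  22.6542  37.6991 -28.5974]
turn [-0.0257  0.0185  0.0254] shift [ 3.8248 -3.3923 -0.2565]
```

```bash
python3 -m crank '[[0,0,0,-15,0,0,0.3],[0,0,0,-35,0,0,0.3],[0,0,0,-60,0,0,0.3],[0,0,0,-85,0,0,0.3],[0,0,0,-110,0,0,0.3],[0,0,0,-125,0,0,0.3],[0,0,0,-125,0,0,0.3]]'
python3 - <<'E'
from h import *
go(.57,-.10,.036,-2)
p,d=capture("scene");cv2.imwrite("pics/scene3.png",cv2.resize(p[100:280,230:430],None,fx=3,fy=3))
E
```

```text
clock: 5.2
tool_pos: [0.4827, -0.0022, 0.1583]
orientation: [[0.003, 0.999, -0.035], [-0.0, -0.035, -0.999], [-1.0, 0.003, 0.0]]
force: [0.1, -0.5, -3.6]
grip_width: 0.0437
clock 5.2 pos [ 0.4827 -0.0022  0.1583] yaw -2.0273340372033397 F [ 0.14   -0.4989 -3.6413] w 0.04372300056104369 q [ 24.4382  17.4743 -35.6305 113.3288  12.7513  52.8361 -19.702 ]
turn [-0.0274  0.0197 -0.179 ] shift [122.5658  90.3561  94.5654]
```

View pics/scene3.png

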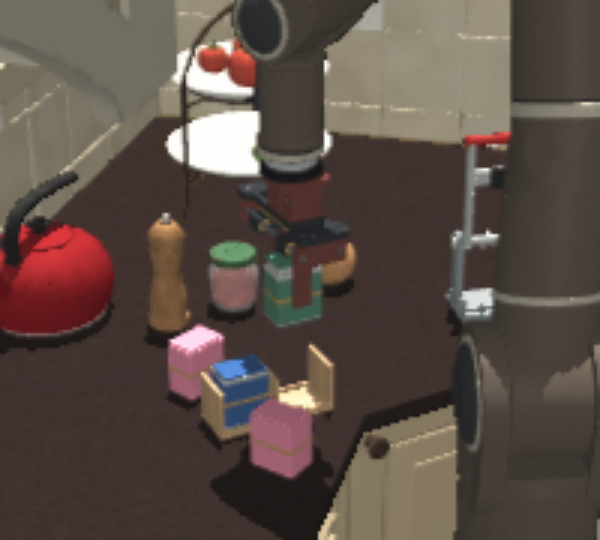

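The green tin hangs in the gripper at zoom (293,290) with the slot empty, and the blue and pink tins are undisturbed. Next I set it down on the free worktop.

```bash
python3 -m crank '[[0,0,0,0,25,27,0.3],[0,0,0,0,55,60,0.3],[0,0,0,0,80,87,0.3],[0,0,0,10,96,104,0.3],[0,0,0,45,96,104,0.3],[0,0,0,85,96,104,0.3],[0,0,0,115,96,104,0.3],[0,0,0,126,96,104,0.3],[0,0,0,130,96,104,0.3],[0,0,0,130,96,104,0.3]]'; python3 -c "
from h import *
go(.575,-.11,.026,-2)"
```

```text
clock: 6.25
tool_pos: [0.5731, -0.1091, 0.0262]
orientation: [[-0.002, 0.999, -0.035], [0.0, -0.035, -0.999], [-1.0, -0.002, -0.0]]
force: [1.0, -0.6, -2.6]
grip_width: 0.0437
clock 6.25 pos [ 0.5731 -0.1091  0.0262] yaw -1.9852466296997842 F [ 1.0345 -0.5919 -2.6099] w 0.043717399302340955 q [ 25.9707  35.9685 -27.1954 105.4616  22.6794  44.123  -15.3273]
turn [ 0.0148 -0.0025  0.1222] shift [0.2298 1.9373 0.7898]
```

```bash
python3 -m crank '[[0,0,0,0.5,0,0,0.3],[0,0,0,1,0,0,0.3],[0,0,0,1,0,0,0.3]]'
```

```text
clock: 6.55
tool_pos: [0.5741, -0.1096, 0.0257]
orientation: [[0.0, 0.999, -0.035], [-0.0, -0.035, -0.999], [-1.0, 0.0, 0.0]]
force: [0.3, 0.3, -2.5]
grip_width: 0.0438
```

```bash
python3 -m crank '[[0,0,0,1,0,0,0.3],[0,0,0,2,0,0,0.3],[0,0,0,2,0,0,0.3]]'
```

```text
clock: 6.85
tool_pos: [0.5742, -0.1097, 0.0253]
orientation: [[0.001, 0.999, -0.035], [-0.001, -0.035, -0.999], [-1.0, 0.001, 0.001]]
force: [-4.2, 0.6, 13.4]
grip_width: 0.0436
```

```bash
python3 -m crank '[[0,0,0,-1.5,0,0,0.3],[0,0,0,-1.5,0,0,1],[0,0,0,-1.5,0,0,1],[0,0,0,-1.5,0,0,1],[0,0,0,-1.5,0,0,1],[0,0,0,-20,0,0,1],[0,0,0,-55,0,0,1],[0,0,0,-95,0,0,1],[8,0,0,-95,0,0,1],[16,0,0,-95,0,0,1]]'; python3 -c "
from h import *
go(.574,-.11,.026,-92)"
```

```text
clock: 7.85
tool_pos: [0.5748, -0.1099, 0.1201]
orientation: [[0.003, 0.949, -0.315], [-0.0, -0.315, -0.949], [-1.0, 0.003, -0.0]]
force: [-0.4, 0.5, -0.8]
grip_width: 0.0879
clock 7.85 pos [ 0.5748 -0.1099  0.1201] yaw -18.35638676999982 F [-0.3875  0.5284 -0.7535] w 0.0879456867938408 q [ 26.0259  28.3144 -26.7905 102.0435  15.524   53.1386 -25.7225]
turn [73.6436 -0.121  -0.1186] shift [94.1409 -0.9799  0.4159]
```

```bash
python3 -m crank '[[8,0,0,0,0,0,1],[16,0,0,0,0,0,1],[24,0,0,0,0,0,1],[32,0,0,0,0,0,1],[40,0,0,0,0,0,1],[48,0,0,0,0,0,1],[56,0,0,0,0,0,1],[64,0,0,0,0,0,1],[72,0,0,0,0,0,1],[73.6,0,0,0,0,0,1]]';python3 - <<'E'
from h import *
go(.574,-.11,.026,-92)
p,d=capture("scene");W=cloud("scene",d)
hsv=cv2.cvtColor(p,cv2.COLOR_BGR2HSV)
m=(W[...,0]>.52)&(W[...,0]<.64)&(W[...,1]>-.17)&(W[...,1]<-.05)&(W[...,2]>.003)&(W[...,2]<.09)
q=W[m];print(len(q),np.median(q,0),q.min(0),q.max(0))
cv2.imwrite("pics/scene4.png",cv2.resize(p[100:280,230:430],None,fx=3,fy=3))
E
```

```text
clock: 8.85
tool_pos: [0.5739, -0.1094, 0.1186]
orientation: [[-0.0, -0.031, -1.0], [-0.0, -1.0, 0.031], [-1.0, 0.0, 0.0]]
force: [0.4, -0.2, -0.8]
grip_width: 0.0874
clock 8.85 pos [ 0.5739 -0.1094  0.1186] yaw -91.77382991890957 F [ 0.4165 -0.156  -0.7818] w 0.08742207874186414 q [ 13.3383  26.2468  -9.6712 103.001    5.4824  51.2107 -90.567 ]
turn [ 0.2262  0.0067 -0.0098] shift [92.5653  0.552  -0.0925]
383 [ 0.5563 -0.1028  0.0513] [ 0.5243 -0.1644  0.003 ] [ 0.6335 -0.0502  0.0873]
```

View pics/scene4.png

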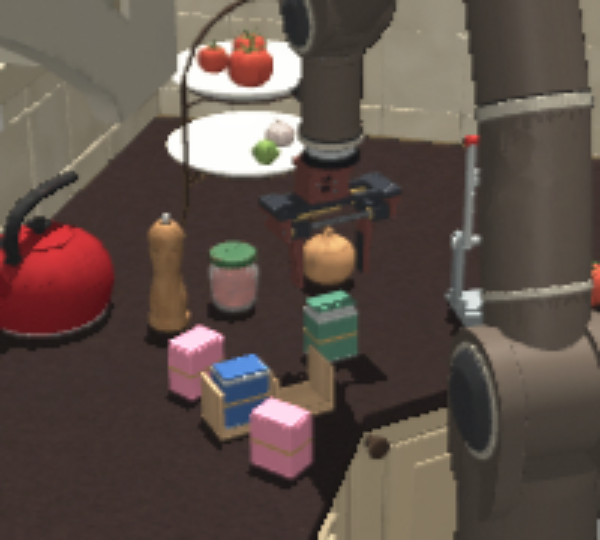

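The tin stands upright on the worktop at zoom (330,327), with the open jaws above it at right angles. I'll descend and grip it across 62 mm.

```bash
python3 -m crank '[[0,0,0,30,0,0,1],[0,0,0,65,0,0,1],[0,0,0,90,0,0,1],[0,0,0,92,0,0,1],[0,0,0,92,0,0,0.5],[0,0,0,92,0,0,0.5],[0,0,0,92,0,0,0.5],[0,0,0,92,0,0,0.5],[0,0,0,92,0,0,0.5],[0,0,0,92,0,0,0.5]]';python3 - <<'E'
from h import *
go(.574,-.11,.026,-92)
E
```

```text
clock: 9.9
tool_pos: [0.5749, -0.11, 0.0281]
orientation: [[0.002, -0.028, -1.0], [-0.001, -1.0, 0.028], [-1.0, 0.001, -0.002]]
force: [-0.9, -0.8, 6.3]
grip_width: 0.0616
clock 9.9 pos [ 0.5749 -0.11    0.0281] yaw -91.61674638237315 F [-0.9165 -0.7762  6.2802] w 0.061638516640566056 q [ 12.5945  33.2284  -8.7684 106.3273   7.3774  40.8499 -91.9561]
turn [ 0.3833 -0.1357 -0.0342] shift [2.0791 0.0406 0.9456]
```

```bash
python3 -m crank '[[0,0,0,-20,0,0,0.5],[0,0,0,-50,0,0,0.5],[0,0,0,-85,0,0,0.5],[0,0,0,-115,0,0,0.5],[0,0,0,-120,0,0,0.5],[0,0,0,-120,0,0,0.5]]';python3 - <<'E'
from h import *
go(.491,-.363,.15,-106)
E
```

```text
clock: 10.5
tool_pos: [0.5742, -0.1096, 0.1473]
orientation: [[0.002, -0.028, -1.0], [-0.0, -1.0, 0.028], [-1.0, 0.0, -0.002]]
force: [-0.2, 0.3, -3.4]
grip_width: 0.0617
clock 10.5 pos [ 0.5742 -0.1096  0.1473] yaw -91.61662174271899 F [-0.1647  0.2943 -3.4441] w 0.0616652840192714 q [ 13.6377  24.3166  -9.988  101.5772   5.0543  54.4416 -90.0338]
turn [14.3834 -0.0978 -0.0071] shift [ -2.7559 255.6083  76.0253]
```

```bash
python3 -m crank '[[2,0,0,-1,30,9,0.5],[5,0,0,-2,70,21,0.5],[8,0,0,-3,112,33,0.5],[11,0,0,-3,154,46,0.5],[14,0,0,-3,196,58,0.5],[14.4,0,0,-3,230,68,0.5],[14.4,0,0,-3,250,74,0.5],[14.4,0,0,-3,255,76,0.5],[14.4,0,0,-3,255,76,0.5],[14.4,0,0,-3,255,76,0.5]]';python3 - <<'E'
from h import *
go(.491,-.363,.15,-106)
for c in ("top","scene"):
    p,d=capture(c);W=cloud(c,d);np.save(f"W5_{c}.npy",W);cv2.imwrite(f"pics/{c}5.png",p)
    p=p[130:270,340:480] if c=="top" else p[100:260,330:490]
    cv2.imwrite(f"pics/{c}5z.png",cv2.resize(p,None,fx=4,fy=4))
E
```

```text
clock: 11.5
tool_pos: [0.4913, -0.3602, 0.1487]
orientation: [[-0.001, -0.274, -0.962], [0.002, -0.962, 0.274], [-1.0, -0.002, 0.001]]
force: [0.3, -0.4, -2.4]
grip_width: 0.0619
clock 11.5 pos [ 0.4913 -0.3602  0.1487] yaw -105.9035833211941 F [ 0.2961 -0.3711 -2.4074] w 0.061870033071543144 q [ 33.8121  26.1409  -2.8222  98.171    1.4267  55.82   -75.429 ]
turn [0.0965 0.0761 0.086 ] shift [-1.3332  2.7558 -0.4932]
```

View pics/scene5z.png

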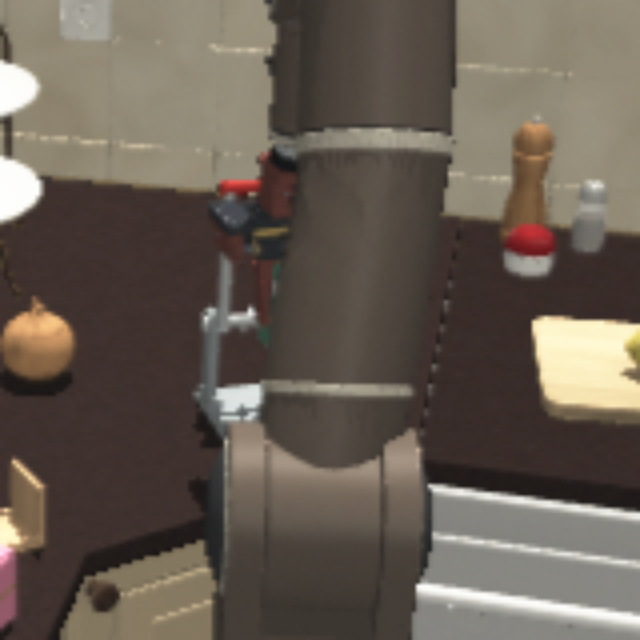

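View pics/top5z.png

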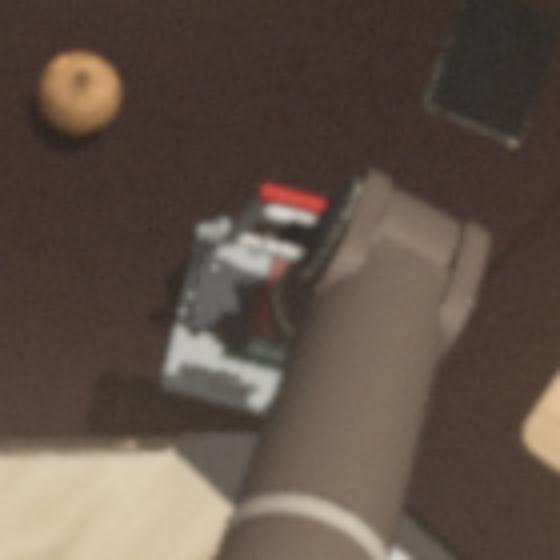

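```bash
python3 -m crank '[[0,0,0,20,0.5,0,0.5],[0,0,0,45,0.5,0,0.5],[0,0,0,65,0.5,0,0.5],[0,0,0,80,0.5,0,0.5],[0,0,0,92,0.5,0,0.5],[0,0,0,102,0.5,0,0.5],[0,0,0,102,0.5,0,0.5]]';python3 - <<'E'
from h import *
go(.491,-.363,.038,-106)
E
```

```text
clock: 12.3
tool_pos: [0.4902, -0.3622, 0.0465]
orientation: [[-0.001, -0.276, -0.961], [0.001, -0.961, 0.276], [-1.0, -0.001, 0.002]]
force: [-0.6, -0.3, -1.9]
grip_width: 0.0619
clock 12.3 pos [ 0.4902 -0.3622  0.0465] yaw -105.99709451449448 F [-0.6154 -0.2671 -1.9063] w 0.06194252969365326 q [ 33.8446  33.3358  -2.6583 102.3865   2.0807  44.4255 -75.8627]
turn [0.0029 0.0957 0.0311] shift [ 8.4976  0.5235 -0.9614]
```

```bash
python3 -m crank '[[0,0,0,3,0.5,-0.7,0.5],[0,0,0,6,0.5,-0.7,0.5],[0,0,0,7.5,0.5,-0.7,0.5],[0,0,0,8,0.5,-0.7,0.5],[0,0,0,8,0.5,-0.7,0.5]]'
```

```text
clock: 12.8
tool_pos: [0.4912, -0.3635, 0.0398]
orientation: [[0.0, -0.276, -0.961], [-0.0, -0.961, 0.276], [-1.0, 0.0, -0.0]]
force: [0.7, -0.6, -3.4]
grip_width: 0.0616
```

```bash
python3 -m crank '[[0,0,0,1,0,0,0.5],[0,0,0,2,0,0,0.5],[0,0,0,2,0,0,0.5]]'
```

```text
clock: 13.1
tool_pos: [0.4913, -0.3636, 0.0381]
orientation: [[0.0, -0.276, -0.961], [-0.0, -0.961, 0.276], [-1.0, 0.0, -0.0]]
force: [-2.4, 1.2, 3.2]
grip_width: 0.062
```

```bash
python3 -m crank '[[0,0,0,-0.5,0,0,0.8],[0,0,0,-0.5,0,0,1],[0,0,0,-0.5,0,0,1],[0,0,0,-0.5,0,0,1],[0,0,0,-15,0,0,1],[0,0,0,-45,0,0,1],[0,0,0,-85,0,0,1],[0,0,0,-120,0,25,1],[0,0,0,-160,0,60,1],[0,0,0,-200,0,80,1]]';python3 - <<'E'
from h import *
go(.45,-.35,.3,-16)
for c in ("top","scene"):
    p,d=capture(c);W=cloud(c,d);np.save(f"W6_{c}.npy",W);cv2.imwrite(f"pics/{c}6.png",p)
    p=p[130:270,340:480] if c=="top" else p[100:260,330:490]
    cv2.imwrite(f"pics/{c}6z.png",cv2.resize(p,None,fx=4,fy=4))
E
```

```text
clock: 14.1
tool_pos: [0.4121, -0.3407, 0.2395]
orientation: [[-0.001, -0.276, -0.961], [0.0, -0.961, 0.276], [-1.0, -0.0, 0.001]]
force: [1.3, -1.2, 0.2]
grip_width: 0.0877
clock 14.1 pos [ 0.4121 -0.3407  0.2395] yaw -106.03849954090511 F [ 1.3217 -1.1826  0.2474] w 0.08765721054379132 q [ 36.5989  14.0362  -2.6743 102.6116   0.7433  63.4229 -72.3673]
turn [-90.0385   0.0435   0.0453] shift [-60.5153  -1.5431 -38.9594]
```

View pics/top6z.png

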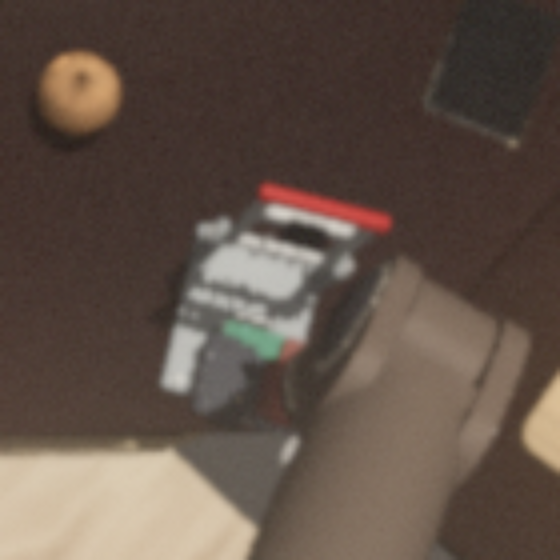

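View pics/scene6z.png

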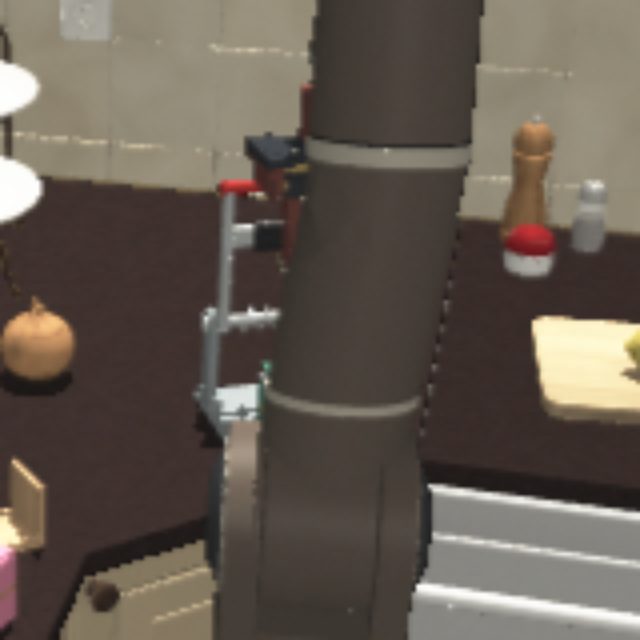

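```bash
python3 -m crank '[[-8,0,0,-20,-20,5,1],[-16,0,0,-40,-55,15,1],[-24,0,0,-60,-95,25,1],[-32,0,0,-70,-135,30,1],[-40,0,0,-70,-175,40,1],[-48,0,0,-70,-210,43,1],[-56,0,0,-70,-216,43,1],[-64,0,0,-70,-216,43,1],[-72,0,0,-70,-216,43,1],[-80,0,0,-70,-216,43,1]]';python3 - <<'E'
from h import *
go(.5865,-.392,.3,-16)
for c in ("top","scene"):
    p,d=capture(c);W=cloud(c,d);np.save(f"W7_{c}.npy",W);cv2.imwrite(f"pics/{c}7.png",p)
    p=p[130:270,340:480] if c=="top" else p[100:260,330:490]
    cv2.imwrite(f"pics/{c}7z.png",cv2.resize(p,None,fx=4,fy=4))
E
```

```text
clock: 15.2
tool_pos: [0.4325, -0.1217, 0.3083]
orientation: [[0.001, 0.901, -0.433], [-0.0, -0.433, -0.901], [-1.0, 0.001, 0.0]]
force: [0.3, 0.4, 0.9]
grip_width: 0.0879
clock 15.2 pos [ 0.4325 -0.1217  0.3083] yaw -25.658537168749966 F [0.2637 0.4089 0.8517] w 0.0879424904653382 q [ 26.9998   3.1361 -18.1607 106.2653   1.0532  70.7227 -17.1411]
turn [-9.6585  0.0095 -0.0376] shift [  8.4453 255.8425 177.0173]
```

View pics/top7z.png

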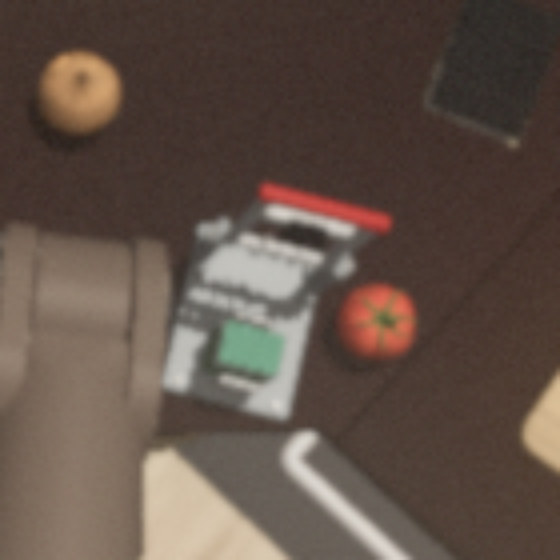

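View pics/scene7z.png

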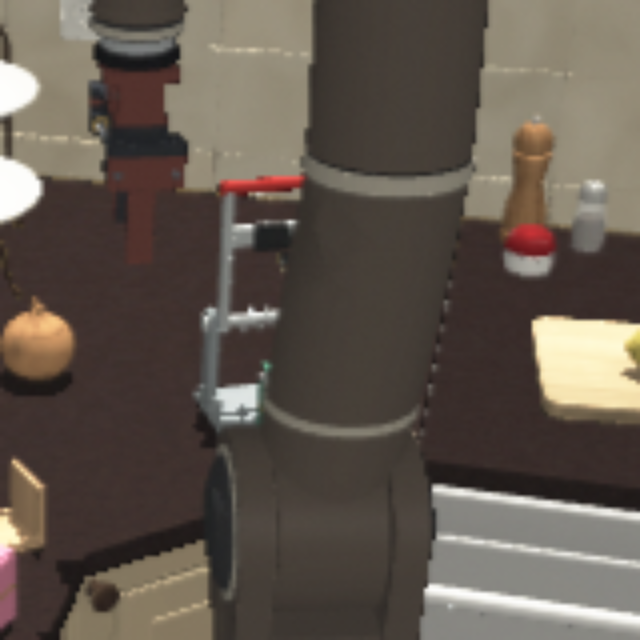

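Run:
```python
from h import *
o=np.array([.491,-.363]);t=np.radians(-16);X=np.array([np.cos(t),np.sin(t)]);Y=np.array([-X[1],X[0]])
p=cv2.imread("pics/top7.png");k=7;u0,v0=370,165;im=cv2.resize(p[v0:v0+75,u0:u0+85],None,fx=k,fy=k,interpolation=cv2.INTER_CUBIC)
def quad(x0,x1,y0,y1,z,col):
    pts=[proj("top",[*(o+X*x+Y*y),z]) for x,y in((x0,y0),(x1,y0),(x1,y1),(x0,y1))]
    cv2.polylines(im,[((np.array(pts)-[u0,v0]+.5)*k).astype(np.int32)],True,col,1)
quad(-.047,.128,-.065,.065,.01,(0,255,0));quad(-.02,.02,-.029,.029,.092,(255,0,255));quad(.0914,.1074,-.056,.056,.256,(255,255,0))
quad(-.033,-.03,-.02,.02,.068,(0,0,255));quad(.03,.033,-.02,.02,.068,(0,0,255))
cv2.imwrite("pics/fit2.png",im)
W=np.load("W7_top.npy");hsv=cv2.cvtColor(p,cv2.COLOR_BGR2HSV)
m=(hsv[...,0]>50)&(hsv[...,0]<95)&(hsv[...,1]>60)&(W[...,0]>.44)&(W[...,0]<.55)&(W[...,1]<-.3)&(W[...,1]>-.42)
q=W[m]-[*o,0];print(m.sum(),np.c_[q[:,:2]@X,q[:,:2]@Y].mean(0),np.median(W[m][:,2]))
```

```text
124 [-0.002  0.002] 0.09377638792735388
```

View pics/fit2.png

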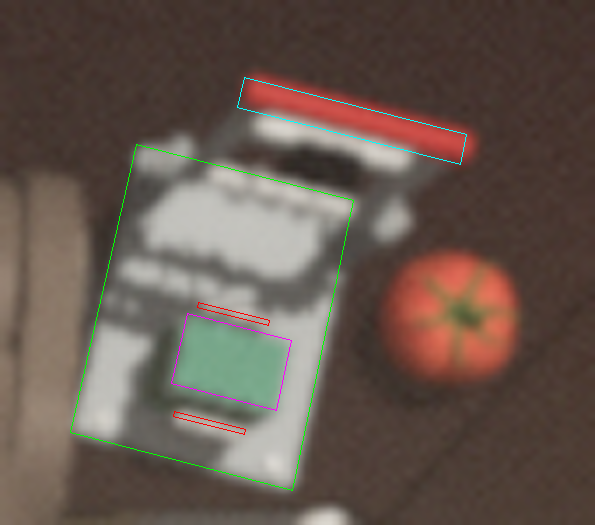

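The tin is centred between the plates: the lid outline at (230,362) matches the prediction to about 2 mm, and the lid top is at 0.093. Next is the bar.

```bash
python3 -m crank '[[-3,0,0,-4,30,21,1],[-6,0,0,-8,65,45,1],[-9,0,0,-12,103,71,1],[-9.7,0,0,-12,140,97,1],[-9.7,0,0,-12,178,123,1],[-9.7,0,0,-12,216,149,1],[-9.7,0,0,-12,240,166,1],[-9.7,0,0,-12,255,176,1],[-9.7,0,0,-12,255,176,1],[-9.7,0,0,-12,255,176,1]]';python3 - <<'E'
from h import *
go(.5865,-.391,.235,-16)
for c in ("top","scene"):
    p,d=capture(c)
    p=p[120:260,340:480] if c=="top" else p[100:260,330:490]
    cv2.imwrite(f"pics/{c}8z.png",cv2.resize(p,None,fx=4,fy=4))
E
```

```text
clock: 16.3
tool_pos: [0.5844, -0.3914, 0.3193]
orientation: [[-0.001, 0.959, -0.283], [0.001, -0.283, -0.959], [-1.0, -0.001, -0.001]]
force: [0.7, 0.4, 0.3]
grip_width: 0.0874
clock 16.3 pos [ 0.5844 -0.3914  0.3193] yaw -16.45864540247131 F [0.6719 0.3702 0.2889] w 0.08738614433393473 q [ 36.0798  29.1059 -10.2462  70.2451   4.9931  81.1263   9.8695]
turn [-0.4587 -0.0401  0.0473] shift [84.2743  2.     -0.8923]
```

View pics/scene8z.png

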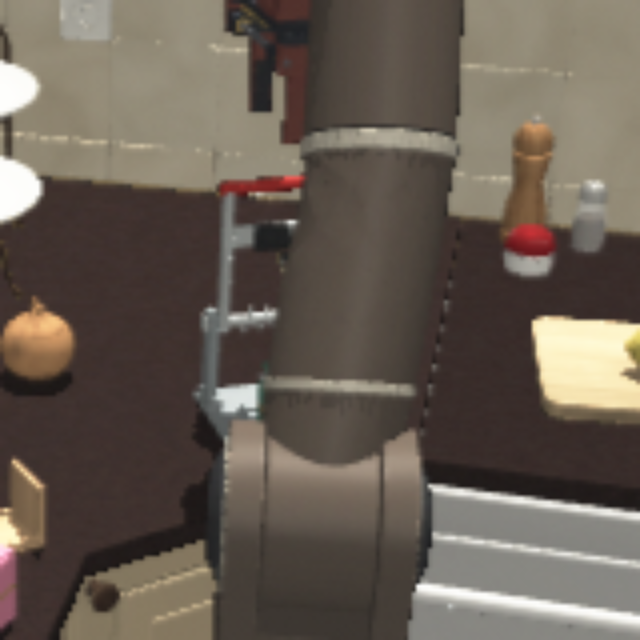

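```bash
python3 -m crank '[[0,0,0,25,2,0,1],[0,0,0,55,2,0,1],[0,0,0,75,2,0,1],[0,0,0,84,2,0,1],[0,0,0,84,2,0,1],[0,0,0,84,2,0,0.6],[0,0,0,84,2,0,0.35]]';python3 - <<'E'
from h import *
go(.5865,-.391,.235,-16)
E
```

```text
clock: 17.1
tool_pos: [0.5871, -0.3927, 0.2375]
orientation: [[0.002, 0.96, -0.281], [-0.001, -0.281, -0.96], [-1.0, 0.002, 0.001]]
force: [-1.0, 0.1, 0.1]
grip_width: 0.075
clock 17.1 pos [ 0.5871 -0.3927  0.2375] yaw -16.320033599330607 F [-0.9759  0.0771  0.1477] w 0.07498821637329538 q [ 36.3056  31.5168 -10.3336  77.0795   5.6734  71.7562   9.3827]
turn [-0.3201  0.0355 -0.1425] shift [ 2.4582 -1.0458 -1.4322]
```

```bash
python3 -m crank '[[0,0,0,1,-0.5,0,0.3],[0,0,0,1,-0.5,0,0.2],[0,0,0,1,-0.5,0,0.1],[0,0,0,1,-0.5,0,0.05],[0,0,0,1,-0.5,0,0],[0,0,0,1,-0.5,0,0],[0,0,0,1,-0.5,0,0],[0,0,0,1,-0.5,0,0]]';python3 - <<'E'
from h import *
go(.5865,-.391,.235,-16)
E
```

```text
clock: 17.9
tool_pos: [0.5862, -0.3925, 0.2347]
orientation: [[0.001, 0.96, -0.281], [-0.0, -0.281, -0.96], [-1.0, 0.001, 0.0]]
force: [2.1, -0.1, -0.1]
grip_width: 0.0153
clock 17.9 pos [ 0.5862 -0.3925  0.2347] yaw -16.3169811324417 F [ 2.1461 -0.1496 -0.0989] w 0.015252075598462004 q [ 36.3349  31.5995 -10.3291  77.3141   5.68    71.5532   9.3948]
turn [-0.317   0.0031 -0.0342] shift [-0.3108 -0.1261 -1.4862]
```

The bar is pinched at a 15.3 mm opening with low force. I'll compute the arc.

Run:
```python
import numpy as np
def s(q,q0): return (150*(np.sin(q0)-np.sin(q)),150*(np.cos(q0)-np.cos(q)))
for q0,qs in((1.6,np.arange(1.55,.99,-.06)),(1.01,np.arange(.95,.40,-.06)),(.41,[.35,.29,.23,.19,.15,.12,.09,.06,.04])):
    print(q0,[(round(q,2),*np.round(s(q,q0),1)) for q in qs])
```

```text
1.6 [(np.float64(1.55), np.float64(-0.0), np.float64(-7.5)), (np.float64(1.49), np.float64(0.4), np.float64(-16.5)), (np.float64(1.43), np.float64(1.4), np.float64(-25.4)), (np.float64(1.37), np.float64(2.9), np.float64(-34.3)), (np.float64(1.31), np.float64(5.0), np.float64(-43.1)), (np.float64(1.25), np.float64(7.6), np.float64(-51.7)), (np.float64(1.19), np.float64(10.7), np.float64(-60.1)), (np.float64(1.13), np.float64(14.3), np.float64(-68.4)), (np.float64(1.07), np.float64(18.4), np.float64(-76.4)), (np.float64(1.01), np.float64(22.9), np.float64(-84.2))]
1.01 [(np.float64(0.95), np.float64(5.0), np.float64(-7.5)), (np.float64(0.89), np.float64(10.5), np.float64(-14.6)), (np.float64(0.83), np.float64(16.3), np.float64(-21.5)), (np.float64(0.77), np.float64(22.6), np.float64(-27.9)), (np.float64(0.71), np.float64(29.2), np.float64(-34.0)), (np.float64(0.65), np.float64(36.2), np.float64(-39.6)), (np.float64(0.59), np.float64(43.6), np.float64(-44.9)), (np.float64(0.53), np.float64(51.2), np.float64(-49.6)), (np.float64(0.47), np.float64(59.1), np.float64(-54.0)), (np.float64(0.41), np.float64(67.2), np.float64(-57.8))]
0.41 [(0.35, np.float64(8.4), np.float64(-3.3)), (0.29, np.float64(16.9), np.float64(-6.2)), (0.23, np.float64(25.6), np.float64(-8.5)), (0.19, np.float64(31.5), np.float64(-9.7)), (0.15, np.float64(37.4), np.float64(-10.7)), (0.12, np.float64(41.8), np.float64(-11.4)), (0.09, np.float64(46.3), np.float64(-11.8)), (0.06, np.float64(50.8), np.float64(-12.2)), (0.04, np.float64(53.8), np.float64(-12.3))]
```

```bash
python3 -m crank '[[0,0,0,0,-7.5,0,0],[0,0,0,0.4,-16.5,0,0],[0,0,0,1.4,-25.4,0,0],[0,0,0,2.9,-34.3,0,0],[0,0,0,5,-43.1,0,0],[0,0,0,7.6,-51.7,0,0],[0,0,0,10.7,-60.1,0,0],[0,0,0,14.3,-68.4,0,0],[0,0,0,18.4,-76.4,0,0],[0,0,0,22.9,-84.2,0,0]]';python3 - <<'E'
from h import *
go(.5865,-.391,.235,-16)
E
```

```text
clock: 18.9
tool_pos: [0.5048, -0.3681, 0.2114]
orientation: [[0.0, 0.96, -0.281], [0.0, -0.281, -0.96], [-1.0, 0.0, -0.001]]
force: [5.2, 1.0, 3.0]
grip_width: 0.0155
clock 18.9 pos [ 0.5048 -0.3681  0.2114] yaw -16.29419028815639 F [5.1681 1.0217 2.9802] w 0.015495379031171898 q [ 39.6257  24.6015 -10.9938  91.7186   5.0247  64.1605  11.1204]
turn [-0.2942 -0.0302 -0.0127] shift [-23.5899  84.8486  -0.9101]
```

```bash
python3 -m crank '[[0,0,0,5,-7.5,0,0],[0,0,0,10.5,-14.6,0,0],[0,0,0,16.3,-21.5,0,0],[0,0,0,22.6,-27.9,0,0],[0,0,0,29.2,-34,0,0],[0,0,0,36.2,-39.6,0,0],[0,0,0,43.6,-44.9,0,0],[0,0,0,51.2,-49.6,0,0],[0,0,0,59.1,-54,0,0],[0,0,0,67.2,-57.8,0,0]]';python3 - <<'E'
from h import *
go(.5865,-.391,.235,-16)
for c in ("top","scene"):
    p,d=capture(c)
    p=p[120:260,340:480] if c=="top" else p[100:260,330:490]
    cv2.imwrite(f"pics/{c}9z.png",cv2.resize(p,None,fx=4,fy=4))
E
```

```text
clock: 19.9
tool_pos: [0.4504, -0.3521, 0.1446]
orientation: [[0.002, 0.96, -0.28], [-0.0, -0.28, -0.96], [-1.0, 0.002, -0.0]]
force: [7.5, 1.6, 5.1]
grip_width: 0.0152
clock 19.9 pos [ 0.4504 -0.3521  0.1446] yaw -16.27861335447403 F [7.4893 1.615  5.0992] w 0.015174627157851712 q [ 41.7114  23.4224 -11.0638 103.4891   5.3896  53.4865  12.0564]
turn [-0.2786 -0.0139 -0.1207] shift [-90.1225 141.7514  -0.8061]
```

View pics/scene9z.png

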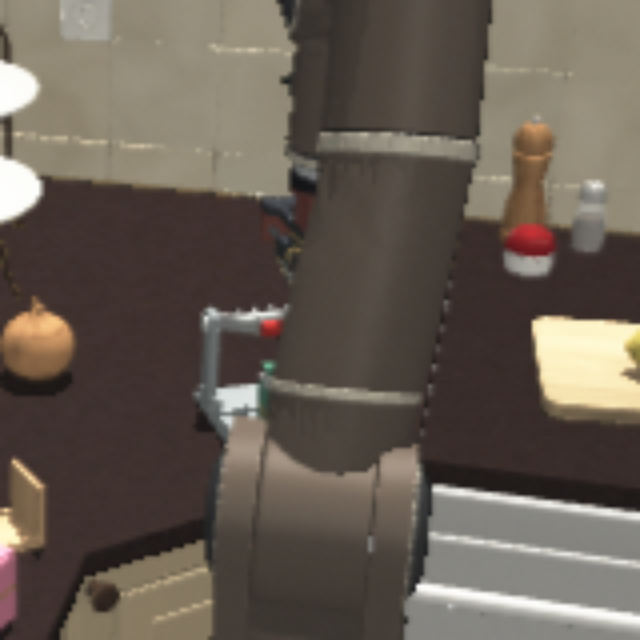

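View pics/top9z.png

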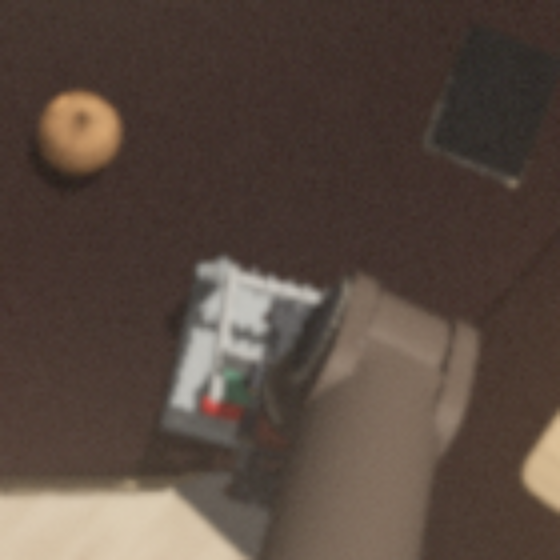

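The bar (red end at scene (270,327)) follows the gripper, and the rails are nearly level. I continue down to about 0.09 rad.

```bash
python3 -m crank '[[0,0,0,8.4,-3.3,0,0],[0,0,0,16.9,-6.2,0,0],[0,0,0,25.6,-8.5,0,0],[0,0,0,31.5,-9.7,0,0],[0,0,0,37.4,-10.7,0,0],[0,0,0,41.8,-11.4,0,0],[0,0,0,46.3,-11.8,0,0],[0,0,0,46.3,-11.8,0,0]]';python3 - <<'E'
from h import *
go(.5865,-.391,.235,-16)
E
```

```text
clock: 20.8
tool_pos: [0.4394, -0.3489, 0.0984]
orientation: [[0.002, 0.96, -0.28], [-0.0, -0.28, -0.96], [-1.0, 0.002, -0.0]]
force: [6.3, 0.7, 6.5]
grip_width: 0.015
clock 20.8 pos [ 0.4394 -0.3489  0.0984] yaw -16.27182812514341 F [6.2702 0.6727 6.4736] w 0.015000158573831635 q [ 41.8205  25.7898 -10.7493 107.2364   6.2667  47.4197  11.609 ]
turn [-0.2718 -0.0096 -0.1274] shift [-136.2987  153.3046   -0.8024]
```

```bash
python3 -m crank '[[0,0,0,2,0,0,0],[0,0,0,4,-0.3,0,0],[0,0,0,6,-0.5,0,0],[0,0,0,8,-0.5,0,0],[0,0,0,10,-0.5,0,0],[0,0,0,11,-0.5,0,0],[0,0,0,11,-0.5,0,0]]'; python3 -c "
from h import *
go(.5865,-.391,.235,-16)"
```

```text
clock: 21.5
tool_pos: [0.4388, -0.3488, 0.0884]
orientation: [[0.002, 0.96, -0.28], [-0.001, -0.28, -0.96], [-1.0, 0.002, 0.0]]
force: [4.1, 2.8, 12.9]
grip_width: 0.0152
clock 21.5 pos [ 0.4388 -0.3488  0.0884] yaw -16.274942289557583 F [ 4.1481  2.8284 12.8891] w 0.015219527281100409 q [ 41.7327  26.5045 -10.6362 107.7414   6.5162  46.2124  11.4084]
turn [-0.275   0.0091 -0.1236] shift [-146.2305  153.9462   -0.825 ]
```

```bash
python3 -m crank '[[0,0,0,1,0,0,0],[0,0,0,2,0,0,0],[0,0,0,3,0,0,0],[0,0,0,4,0,0,0],[0,0,0,4,0,0,0]]'; python3 -c "
from h import *
go(.5865,-.391,.235,-16)"
```

```text
clock: 22.0
tool_pos: [0.4387, -0.3487, 0.0845]
orientation: [[0.002, 0.96, -0.28], [-0.001, -0.28, -0.96], [-1.0, 0.002, 0.0]]
force: [4.0, 3.7, 14.1]
grip_width: 0.0151
clock 22.0 pos [ 0.4387 -0.3487  0.0845] yaw -16.280586977551422 F [ 4.0302  3.7184 14.1427] w 0.015122894961349793 q [ 41.6921  26.8102 -10.5885 107.9098   6.6087  45.7516  11.3268]
turn [-0.2806  0.0071 -0.1156] shift [-150.2077  154.0343   -0.8458]
```

```bash
python3 -m crank '[[0,0,0,1,0,0,0],[0,0,0,2,0,0,0],[0,0,0,2,0,0,0]]'; python3 -c "
from h import *
go(.5865,-.391,.235,-16)"
```

```text
clock: 22.3
tool_pos: [0.4387, -0.3487, 0.0827]
orientation: [[0.002, 0.96, -0.28], [-0.001, -0.28, -0.96], [-1.0, 0.002, 0.0]]
force: [2.4, 4.6, 15.4]
grip_width: 0.0155
clock 22.3 pos [ 0.4387 -0.3487  0.0827] yaw -16.27744387606798 F [ 2.4366  4.644  15.393 ] w 0.015475001245881836 q [ 41.667   26.9536 -10.5665 107.9836   6.6549  45.5392  11.2863]
turn [-0.2775  0.0084 -0.1129] shift [-152.0386  154.0309   -0.7973]
```

```bash
python3 -m crank '[[0,0,0,1,0,0,0],[0,0,0,2,0,0,0],[0,0,0,2,0,0,0]]'; python3 -m crank '[[0,0,0,1,0,0,0],[0,0,0,2,0,0,0],[0,0,0,2,0,0,0]]';  python3 - <<'E'
from h import *
go(.5865,-.391,.235,-16)
for c in ("top","scene"):
    p,d=capture(c);cv2.imwrite(f"pics/{c}10.png",p);np.save(f"W10_{c}.npy",cloud(c,d))
    p=p[150:260,370:470] if c=="top" else p[140:240,350:450]
    cv2.imwrite(f"pics/{c}10z.png",cv2.resize(p,None,fx=5.5,fy=5.5,interpolation=cv2.INTER_CUBIC))
E
```

```text
clock: 22.6
tool_pos: [0.4387, -0.3488, 0.0821]
orientation: [[0.002, 0.96, -0.28], [-0.001, -0.28, -0.96], [-1.0, 0.002, 0.001]]
force: [-0.8, 6.8, 29.8]
grip_width: 0.0152
clock: 22.9
tool_pos: [0.4386, -0.3491, 0.0811]
orientation: [[0.002, 0.96, -0.281], [-0.002, -0.281, -0.96], [-1.0, 0.003, 0.001]]
force: [-3.5, 8.5, 38.8]
grip_width: 0.0155
clock 22.9 pos [ 0.4386 -0.3491  0.0811] yaw -16.291733664120223 F [-3.4585  8.5242 38.8436] w 0.015508625393628881 q [ 41.6351  27.058  -10.518  108.0735   6.7525  45.2919  11.2072]
turn [-0.2918  0.0753 -0.1517] shift [-153.479   154.0992   -1.0776]
```

View pics/scene10z.png

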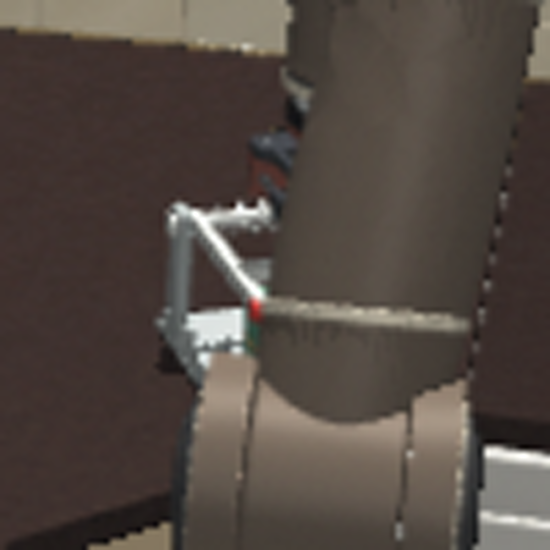

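View pics/top10z.png

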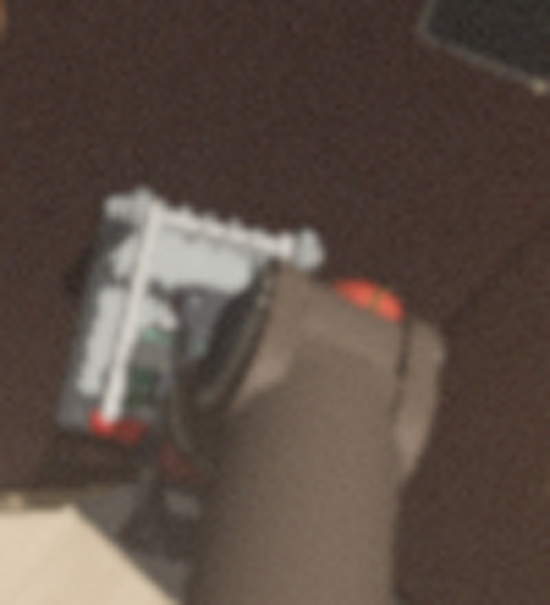

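At bar height the force stayed near 14–15 N while the lid moved, then jumped to 30–39 N within about 1 mm. That is a hard end, so the lid is home. Next I compute a slow return of about 0.3 rad/s.

Run:
```python
import numpy as np
def s(q,q0): return (round(float(-150*(np.sin(q)-np.sin(q0))),1),round(float(150*(np.cos(q0)-np.cos(q))),1))
print("A",[(-7.5+s(q,0)[0],s(q,0)[1]) for q in np.arange(.03,.2,.03)])
q0=.18
while q0<1.58:
    qs=np.minimum(q0+.034*np.arange(1,11),1.6);print(round(q0,3),[list(s(q,q0)) for q in qs]);q0=qs[-1]
```

```text
A [(-12.0, 0.1), (-16.5, 0.3), (-21.0, 0.6), (-25.5, 1.1), (-29.9, 1.7), (-34.4, 2.4)]
0.18 [[-5.0, 1.0], [-10.0, 2.2], [-14.9, 3.5], [-19.8, 5.0], [-24.6, 6.7], [-29.3, 8.5], [-34.0, 10.5], [-38.7, 12.6], [-43.2, 14.9], [-47.7, 17.4]]
0.52 [[-4.4, 2.6], [-8.7, 5.4], [-12.9, 8.3], [-17.0, 11.3], [-20.9, 14.5], [-24.8, 17.8], [-28.6, 21.2], [-32.2, 24.8], [-35.8, 28.5], [-39.1, 32.3]]
0.86 [[-3.3, 3.9], [-6.4, 8.0], [-9.4, 12.1], [-12.2, 16.3], [-14.9, 20.6], [-17.5, 25.1], [-19.9, 29.6], [-22.1, 34.1], [-24.2, 38.8], [-26.1, 43.5]]
1.2 [[-1.8, 4.8], [-3.4, 9.6], [-4.8, 14.5], [-6.1, 19.5], [-7.2, 24.4], [-8.1, 29.5], [-8.9, 34.5], [-9.5, 39.6], [-9.9, 44.6], [-10.1, 49.7]]
1.54 [[-0.1, 5.1], [-0.0, 9.0], [-0.0, 9.0], [-0.0, 9.0], [-0.0, 9.0], [-0.0, 9.0], [-0.0, 9.0], [-0.0, 9.0], [-0.0, 9.0], [-0.0, 9.0]]
```

```bash
python3 -m crank '[[0,0,0,-2,0,0,0],[0,0,0,-4,0,0,0],[0,0,0,-6,0,0,0],[0,0,0,-7.5,0,0,0],[0,0,0,-12,0.1,0,0],[0,0,0,-16.5,0.3,0,0],[0,0,0,-21,0.6,0,0],[0,0,0,-25.5,1.1,0,0],[0,0,0,-29.9,1.7,0,0],[0,0,0,-34.4,2.4,0,0]]'
```

```text
clock: 24.0
tool_pos: [0.4419, -0.35, 0.1122]
orientation: [[0.003, 0.96, -0.28], [-0.001, -0.28, -0.96], [-1.0, 0.004, 0.0]]
force: [11.0, -2.4, 0.7]
grip_width: 0.015
```

```bash
python3 -m crank '[[0,0,0,-5,1,0,0],[0,0,0,-10,2.2,0,0],[0,0,0,-14.9,3.5,0,0],[0,0,0,-19.8,5,0,0],[0,0,0,-24.6,6.7,0,0],[0,0,0,-29.3,8.5,0,0],[0,0,0,-34,10.5,0,0],[0,0,0,-38.7,12.6,0,0],[0,0,0,-43.2,14.9,0,0],[0,0,0,-47.7,17.4,0,0]]'
```

```text
clock: 25.0
tool_pos: [0.462, -0.3559, 0.1593]
orientation: [[0.01, 0.96, -0.279], [-0.004, -0.279, -0.96], [-1.0, 0.01, 0.001]]
force: [26.1, -9.6, -15.1]
grip_width: 0.0152
```

```bash
python3 -m crank '[[0,0,0,-4.4,2.6,0,0],[0,0,0,-8.7,5.4,0,0],[0,0,0,-12.9,8.3,0,0],[0,0,0,-17,11.3,0,0],[0,0,0,-20.9,14.5,0,0],[0,0,0,-24.8,17.8,0,0],[0,0,0,-28.6,21.2,0,0],[0,0,0,-32.2,24.8,0,0],[0,0,0,-35.8,28.5,0,0],[0,0,0,-39.1,32.3,0,0]]'
```

```text
clock: 26.0
tool_pos: [0.4914, -0.3644, 0.194]
orientation: [[0.005, 0.96, -0.28], [-0.001, -0.28, -0.96], [-1.0, 0.005, -0.001]]
force: [29.4, -12.1, -34.4]
grip_width: 0.0151
```

The radial force built up because the bar rolled about 7 mm up in the pads while turning. I'll ramp that offset out of the path before continuing.

```bash
python3 -m crank '[[0,0,0,2,0,0,0],[0,0,0,4,0,0,0],[0,0,0,6,0,0,0],[0,0,0,7,0,0,0],[0,0,0,7,0,0,0]]'
```

```text
clock: 26.5
tool_pos: [0.4878, -0.3634, 0.1907]
orientation: [[-0.0, 0.96, -0.281], [0.0, -0.281, -0.96], [-1.0, -0.0, -0.0]]
force: [5.7, 0.3, 0.6]
grip_width: 0.015
```

```bash
python3 -m crank '[[0,0,0,-3.3,3.9,0,0],[0,0,0,-6.4,8,0,0],[0,0,0,-9.4,12.1,0,0],[0,0,0,-12.2,16.3,0,0],[0,0,0,-14.9,20.6,0,0]]'
```

```text
clock: 27.0
tool_pos: [0.5069, -0.3692, 0.206]
orientation: [[-0.002, 0.96, -0.281], [0.001, -0.281, -0.96], [-1.0, -0.002, -0.0]]
force: [0.3, 2.4, 2.4]
grip_width: 0.0151
```

Forces are low. I continue (relative to the 1.03 rad point).

```bash
python3 -m crank '[[0,0,0,-2.6,4.5,0,0],[0,0,0,-5,9,0,0],[0,0,0,-7.2,13.5,0,0],[0,0,0,-9.3,18.2,0,0],[0,0,0,-11.2,22.9,0,0]]'; python3 -c "
import numpy as np
q0=1.2
print([(round(-150*(np.sin(q)-np.sin(q0)),1),round(150*(np.cos(q0)-np.cos(q)),1)) for q in np.arange(1.23,1.52,.03)])"
```

```text
clock: 27.5
tool_pos: [0.5297, -0.3765, 0.2177]
orientation: [[-0.0, 0.96, -0.281], [-0.001, -0.281, -0.96], [-1.0, -0.0, 0.001]]
force: [-1.3, -0.3, -0.0]
grip_width: 0.0152
[(np.float64(-1.6), np.float64(4.2)), (np.float64(-3.0), np.float64(8.5)), (np.float64(-4.3), np.float64(12.8)), (np.float64(-5.5), np.float64(17.1)), (np.float64(-6.6), np.float64(21.5)), (np.float64(-7.5), np.float64(25.9)), (np.float64(-8.3), np.float64(30.3)), (np.float64(-8.9), np.float64(34.8)), (np.float64(-9.4), np.float64(39.3)), (np.float64(-9.8), np.float64(43.7))]
```

```bash
python3 -m crank '[[0,0,0,-1.6,4.2,0,0],[0,0,0,-3,8.5,0,0],[0,0,0,-4.3,12.8,0,0],[0,0,0,-5.5,17.1,0,0],[0,0,0,-6.6,21.5,0,0],[0,0,0,-7.5,25.9,0,0],[0,0,0,-8.3,30.3,0,0],[0,0,0,-8.9,34.8,0,0],[0,0,0,-9.4,39.3,0,0],[0,0,0,-9.8,43.7,0,0]]'; python3 -c "
from h import *
go(.5862,-.3925,.2275,-16.3)"
```

```text
clock: 28.5
tool_pos: [0.5716, -0.3888, 0.2273]
orientation: [[-0.0, 0.96, -0.281], [-0.001, -0.281, -0.96], [-1.0, -0.0, 0.001]]
force: [-2.0, -4.2, 3.2]
grip_width: 0.0153
clock 28.5 pos [ 0.5716 -0.3888  0.2273] yaw -16.347624431582954 F [-2.0312 -4.171   3.1829] w 0.015316468059358204 q [ 36.9196  30.4477 -10.4401  80.2042   5.6535  69.8562   9.5934]
turn [-0.0476  0.0369  0.009 ] shift [-0.17   15.0372 -0.5448]
```

```bash
python3 -m crank '[[0,0,0,-0.1,3,0,0],[0,0,0,-0.2,6,0,0],[0,0,0,-0.2,9,0,0],[0,0,0,-0.2,12,0,0],[0,0,0,-0.1,14,0,0],[0,0,0,0,15,0,0],[0,0,0,0,15.5,0,0],[0,0,0,0,15.5,0,0]]'; python3 -c "
from h import *
go(.5862,-.3925,.2275,-16.3)"
```

```text
clock: 29.3
tool_pos: [0.5865, -0.393, 0.2274]
orientation: [[0.0, 0.96, -0.281], [-0.001, -0.281, -0.96], [-1.0, 0.0, 0.001]]
force: [-1.8, -4.8, 0.8]
grip_width: 0.0154
clock 29.3 pos [ 0.5865 -0.393   0.2274] yaw -16.34147131731741 F [-1.8467 -4.7826  0.833 ] w 0.015414477542203037 q [ 36.3375  31.9297 -10.306   77.7472   5.7803  70.8102   9.3192]
turn [-0.0415  0.0321 -0.0144] shift [-0.1079 -0.4508 -0.4371]
```

```bash
python3 -m crank '[[0,0,0,0,1,0,0],[0,0,0,0,2,0,0],[0,0,0,0,2,0,0]]'; python3 -m crank '[[0,0,0,0,1,0,0],[0,0,0,0,2,0,0],[0,0,0,0,2,0,0]]'
```

```text
clock: 29.6
tool_pos: [0.5871, -0.3932, 0.2274]
orientation: [[-0.003, 0.96, -0.282], [0.0, -0.282, -0.96], [-1.0, -0.003, 0.0]]
force: [-6.8, -2.2, 3.2]
grip_width: 0.0157
clock: 29.9
tool_pos: [0.5876, -0.3934, 0.2273]
orientation: [[-0.005, 0.959, -0.282], [0.002, -0.282, -0.959], [-1.0, -0.006, 0.0]]
force: [-11.5, -0.3, 6.9]
grip_width: 0.0153
```

The arm is on its rest stop, with the force rising as I push. I relieve the push, open and withdraw upward.

```bash
python3 -m crank '[[0,0,0,0,-2,0,0],[0,0,0,0,-3,0,0],[0,0,0,0,-3,0,0],[0,0,0,0,-3,0,0.3],[0,0,0,0,-3,0,0.6],[0,0,0,0,-3,0,0.6],[0,0,0,0,-3,0,0.6],[0,0,0,-25,-3,0,0.6],[0,0,0,-60,-3,0,0.6],[0,0,0,-100,-3,0,0.6]]'
```

```text
clock: 30.9
tool_pos: [0.5872, -0.3921, 0.3273]
orientation: [[-0.002, 0.96, -0.28], [0.002, -0.28, -0.96], [-1.0, -0.002, -0.001]]
force: [0.4, -0.2, 0.1]
grip_width: 0.0528
```

```bash
python3 -m crank '[[0,0,0,0,-30,-30,0.6],[0,0,0,0,-65,-65,0.6],[0,0,0,0,-95,-100,0.6],[0,0,0,0,-120,-140,0.6],[0,0,0,0,-140,-180,0.6],[0,0,0,0,-150,-220,0.6],[0,0,0,0,-150,-250,0.6],[0,0,0,0,-150,-265,0.6],[0,0,0,0,-150,-265,0.6]]'
python3 - <<'E'
from h import *
go(.43,-.12,.3,-16.3)
o=np.array([.491,-.363]);t=np.radians(-16);X=np.array([np.cos(t),np.sin(t)]);Y=np.array([-X[1],X[0]])
for c in ("top","scene"):
    p,d=capture(c);W=cloud(c,d);cv2.imwrite(f"pics/{c}11.png",p)
    hsv=cv2.cvtColor(p,cv2.COLOR_BGR2HSV)
    m=(hsv[...,0]>50)&(hsv[...,0]<95)&(hsv[...,1]>60)&(W[...,0]>.44)&(W[...,0]<.55)&(W[...,1]<-.3)&(W[...,1]>-.42)
    if m.sum()>3: q=W[m]-[*o,0];print(c,m.sum(),np.c_[q[:,:2]@X,q[:,:2]@Y].mean(0),np.median(W[m][:,2]),np.percentile(W[m][:,2],[10,90]))
    b=((hsv[...,0]<8)|(hsv[...,0]>172))&(hsv[...,1]>120)&(W[...,2]>.2)&(W[...,0]>.5)&(W[...,0]<.65)&(W[...,1]<-.3)&(W[...,1]>-.47)&(W[...,2]<.3)
    print("bar",np.median(W[b],0))
    # reference: blue lid home, z
    bl=(hsv[...,0]>96)&(hsv[...,0]<130)&(hsv[...,1]>60)&(W[...,0]>.44)&(W[...,0]<.53)&(W[...,1]<.12)&(W[...,1]>.04)&(W[...,2]>.06)
    print("blue",bl.sum(),np.median(W[bl],0))
    p=p[130:270,340:480] if c=="top" else p[100:260,330:490]
    cv2.imwrite(f"pics/{c}11z.png",cv2.resize(p,None,fx=4,fy=4))
E
```

```text
clock: 31.8
tool_pos: [0.5184, -0.0933, 0.3277]
orientation: [[0.001, 0.961, -0.276], [0.001, -0.276, -0.961], [-1.0, 0.001, -0.001]]
force: [0.0, -0.6, 0.2]
grip_width: 0.0523
clock 31.8 pos [ 0.5184 -0.0933  0.3277] yaw -16.046557542668623 F [ 0.0147 -0.6164  0.2266] w 0.052345840171663494 q [ 21.3167  10.8285 -19.2239  95.1941   3.6204  74.549  -14.5987]
turn [ 0.2535 -0.0669 -0.0335] shift [ 27.5603 -77.6317  50.133 ]
top 119 [-0.0026  0.0016] 0.08556628442109093 [0.0818 0.0894]
bar [ 0.5871 -0.3917  0.2639]
blue 164 [0.4827 0.0714 0.082 ]
bar [ 0.5874 -0.3699  0.2597]
blue 139 [0.4753 0.0732 0.0789]
```

View pics/top11z.png

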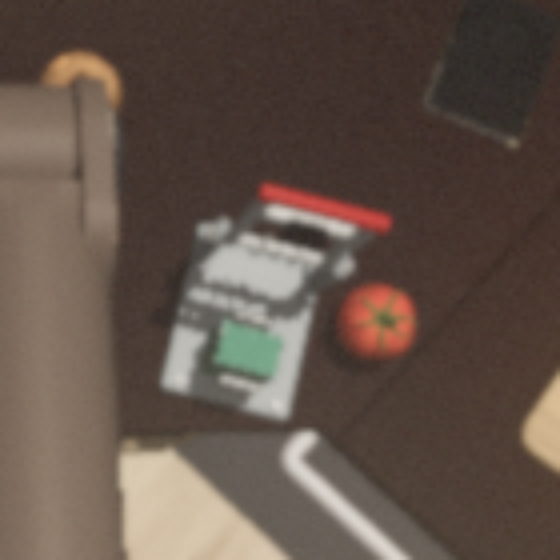

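View pics/scene11.png

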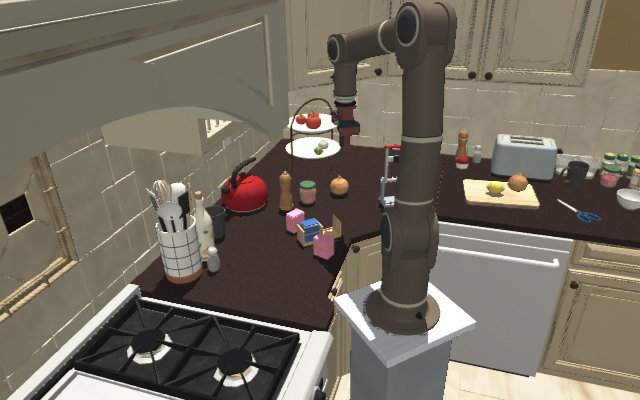

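The lid top dropped from 0.0938 to 0.0856. Home should read about 0.086 with the 2 mm bias that the blue lid shows. The bar is back at rest and the tin is still centred, so I hand in.

```bash
python3 -c "
from bench import robot,status
print(robot.finish_job(), status.state()['clock'])"
```

```text
the job is handed in; nothing more can be done
the job is handed in; nothing more can be done
```

The job is done and handed in at about 32 s. The tin stands in the press with its lid home, and the press arm is back at rest.

**What I did:** I lifted the green tin out of the stand by its 44 mm sides and set it down upright on the worktop. I regripped it across 62 mm, stood it between the guide plates and let go. I then pinched the red bar, pulled it down to the lid's end stop, eased it back up over about 6 s and released it on its rest stop.

**Last checks:**
- **Lid:** pressing took about 14–15 N at the bar, then rose sharply to 39 N over about 1.5 mm, which I read as fully home. The camera's lid height fell from 93.8 to 85.6 mm. A seated lid should read about 86 mm, given the 2 mm bias seen on the blue tin's lid.
- **Tin position:** it is about 2.5 mm or less from the seat's centre, by the top camera.
- **Press arm:** the bar is back at its starting position, with the gripper well clear.
- **Other things:** none looked disturbed in the pictures. The top view of the onion was partly hidden by the arm at the end.

**What disagreed:** the bar rolled about 7 mm up in the fingers during the stroke. Midway up this built a radial pull of about 45 N at the wrist, so I corrected the path by 7 mm and the force fell back to a few newtons. The arm's upward speed was not measured, but I commanded about 0.3 rad/s and the bar stayed gripped throughout.

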